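# Load a long cell into a spring-slider charger

### The arm

A 6-joint arm with a two-finger parallel gripper is mounted at the origin on the work surface. World frame = base frame: x ahead of the robot, y to its left, z up, the work surface at z = 0. Lengths are in m, angles in rad, forces in N, time in s.
With the tool pointing down it reaches from about 0.225 to 0.875 m from the base axis. Payload 3.4 kg.
Tool frame: the origin (TCP) lies on the centre line of the jaws, within the pads' length; the fingertips stand 17 mm ahead of it and the grasp point (between the pads) lies 2 mm behind it (manip.finger_overhang is the distance from the TCP to the fingertips, in m); y points along the fingers, x is the direction in which the jaws open and shut, and the axes are right-handed (so a half turn about y gives the same grasp; the last joint's range is limited). The gripper opens to 85 mm and grips with 20 to 120 N. Pads are 22 mm wide; open, the fingers measure 114 mm over their backs; the gripper's body (76 mm by 85 mm) begins 54 mm behind the grasp point. The pads swing forward as they close: fully open they stand 13 mm farther back than shut.
Start: joints at [1.162, 0.276, 1.505, -0, 1.361, -0.121], TCP at [0.163, 0.551, 0.248] pointing down, gripper open.
Joint ranges: [-2.89, 2.89], [-0.75, 2.08], [0.22, 2.7], [-1.18, 4.32], [0.11, 2.71], [-2.7, 2.7]. Speed limits (rad/s): [2.57, 2.57, 3.14, 3.14, 3.14, 3.14].

### API

Orientations are given as a unit quaternion [w, x, y, z].
In Python, from rig import manip gives the robot as it stands.
- The arm moves only by the tool arm_command, never from a script. Its argument "commands" is a list of rows, each a list of 3 entries, a list of its own where there are three numbers: the finger opening in cm, from 0 to 8.54, then the shift along the world's x, y, z in cm, then the turn about the world's z in rad. A call has 1 to 12 rows; each row shifts and turns the commanded pose from where the row before left it; what a row does not reach is not made up. A row lasts 1/10 s, in which the tool goes at most 50 mm and 8.59 degrees, less where a joint would pass 70% of its speed; a pose out of reach is approached as far as the arm can. A call with a gripper value outside its range is refused whole. The fingers move at their own pace and stop on an object; "grip_force" is the grip in N (left out, the last holds). Time passes only in rows, so rows that do not move let the fingers close. It gives the time, the measured TCP pose, the force and the opening at its end, in the units of the state.
- manip.get_state(): the state, without advancing time (a new reading comes with each control period).
- manip.get_image(name): name is "scene" or "top" or "wrist"; returns a dict with "pixels" (420x560x3 uint8, red, green, blue), "range_z" (420x560 float32, m along the optical axis (not along the pixel's ray), 0 where there is no reading), "intrinsics" (3x3 intrinsics, pixels), "R" (3x3) and "t" (3): a world point X has camera coordinates R X + t. Camera axes: x right, y down, z forward; pixel columns grow to the right and rows downward; lengths in m; the calibration is good to about 2 mm. The wrist camera is an equidistant fisheye: a pixel r from the principal point sees the ray r / f radians off the axis. A picture is of the moment at which its call begins.
- manip.sign_off(): hands the job in, once; it reports no verdict.
The state is a dict: "clock": time; "qpos": joint angles; "qd": joint speeds; "effort": joint torques, N m; "position": TCP position; "ee_rot": TCP orientation; "contact_force": force on the tool from outside, world axes, zero at the start; "moment": the same for the moment, N m; "width": finger opening in m.
Only numpy, scipy, OpenCV 4.12 (cv2) and the standard library are available. Lean on these libraries where they do the work, as an engineer would, in place of code of your own. Each camera call takes 0.05 s, during which the arm holds its last target.

### The job

Put the purple cell from the blue caddy on charge in the empty charger: set its flat minus end against the spring slider, push the slider back with it while the button end is still up, then tip the button end down behind the fixed plus contact and let go, leaving the cell lying fully home on the bay floor. Feel your way in: never force the cell against the charger, neither by ramming the slider into its stop nor by pressing down on a button end that has not cleared the contact. Leave the other cells and the things on the bench as they are.

Things in the scene. Friction and masses are not known exactly. Their poses are not given: they have to be found in the camera images.
- cell: The purple rechargeable cell to load, with a white band near its plus end: a cylinder 26 mm in diameter, 70 mm long over all, 95 g (0.8 to 1.25 times that), lying in one of the caddy's two places. Origin at the centre of the cylinder; x axis along the cell towards the plus (button) end. The y and z axes mean nothing, as the cell may roll.
- cell_plus (a point): End of the plus button (10 mm in diameter, standing 2 mm proud of the can), on the cell's axis, 35 mm from its centre.
- cell_minus (a point): Centre of the cell's flat minus end, on its axis, 35 mm from its centre.
- charger: The empty single-bay charger, black with a grey bay floor, 162 mm long, 48 mm wide at its ends, fixed to the bench. Origin on its underside, below the middle of a loaded cell; x points along the bay from the spring slider (white minus mark) to the plus contact (red plus mark, display), z up. Bay floor at z = 18 mm, 20 mm wide; a loaded cell's axis lies at y = 0, z = 31 mm.
- charger_contact (a point): Middle of the fixed plus contact, at x = 35, z = 28 mm in the charger's frame: the upright face of the head block, a block 45 mm long whose top is at z = 36 mm.
- charger_slider (a point): Tip of the slider's contact dome at rest, x = -23, z = 31 mm (this point does not move with it). The slider is a steel plate 16 mm wide, up to z = 34 mm, with a dome (5 mm radius) 2.5 mm proud of it, on a grey carriage; it yields only towards -x, pushing back with 4.5 N at rest, 10 N at its hard stop. More than 20 N bends it.
- charger_bay (a point): Middle of the bay floor, x = 0, z = 18 mm. With the slider on its stop the bay is only about 2 mm longer than the cell, and the tipping cell needs part of that: tip it in with the slider bearing lightly on its stop. Side guides 29 mm apart, flared to z = 34 mm, from x = -57 to -25 and 23 to 36 mm; between them the sides are cut away to 10 mm from the middle line, for the fingers.
- caddy: Blue plastic caddy fixed to the bench: plate 92 by 130 mm, 6 mm thick, with two places side by side at y = +40 and -40 mm; a cell lies along the caddy's x on two saddles 8 mm wide (in x) at x = +27 and -27 mm, its axis at z = 29 mm, between cheeks that rise to z = 26 mm. Origin at the centre of its underside.
- charger_busy: A second charger of the same kind, in use with the green cell in it; to be left alone.
- cell_green: Green cell of the same size, loaded in the busy charger; to be left alone. Origin at its centre.
- cell_grey: Grey cell of the same size in the caddy's other place; to be left alone. Origin at its centre.
- multimeter: Yellow hand-held multimeter lying on the bench, 75 by 150 by 46 mm. Origin at the centre of its underside. Bystander.
- test_box: Black test box with small knobs, 85 by 130 by 42 mm. Origin at the centre of its underside. Bystander.
- mouse: Black computer mouse, 100 by 58 by 30 mm. Origin at the centre of its underside. Bystander.
- solder_spool: Solder spool, 54 mm in diameter, 40 mm high. Origin at the centre of its underside. Bystander.
- screwdriver: Red screwdriver lying on the bench, 170 mm long, 26 mm thick. Origin below its middle. Bystander.
Not all that is in view belongs to the job. Leave any pink look-alike of the charger alone. There is more than one size of the cell; the job needs the smallest.

How it is judged:
On the way:
1. the cell's minus end, down in the bay, has pushed the slider well back while the button end is still up, above the head block (x of cell_minus in the frame of charger between -0.048 and -0.032 m and z of cell_minus in the frame of charger below 0.036 m and z of cell_plus in the frame of charger above 0.044 m and horizontal distance between cell and charger below 0.02 m and contact force between cell and charger above 4 N), for 0.1 s.
At the end, for the whole second after the job is handed in: The purple cell lies at rest in the charger's bay, button end at the plus contact (button within 2.5 mm of it), its axis within 2.2 mm of its home height (31 mm above the charger's underside) and 3 mm of the bay's middle line, within 0.06 rad of the bay's direction, and released (z of cell in the frame of charger between 0.0285 and 0.0332 m and y of cell in the frame of charger between -0.003 and 0.003 m and x of cell_plus in the frame of charger between 0.0325 and 0.0365 m and angle between the x axis of cell and the x axis of charger, either way round below 0.06 rad and linear speed of cell below 0.02 m/s); the robot touches nothing.
It fails at once if while the button end is still up, the cell's contact forces on the charger (slider, floor, plus contact, guides) add up to more than 22 N (z of cell_plus in the frame of charger above 0.0345 m and contact force between cell and charger above 22 N).
It fails at once if the cell's contact forces on the charger add up to more than 30 N (contact force between cell and charger above 30 N).
It fails at once if the grey or the green cell is moved by more than 6 mm (distance of any of cell_grey, cell_green from where it was at the start of the episode above 0.006 m).
It fails at once if the multimeter, test box, mouse, solder spool or screwdriver is moved by more than 15 mm (distance of any of multimeter, test_box, mouse, solder_spool, screwdriver from where it was at the start of the episode above 0.015 m).
It also fails if it takes over 70 s, if anything falls off the work surface, if the arm or the gripper's body presses on something with over 40 N, if the wrist force passes 120 N, or if a joint passes its speed limit or range.

## Working session

There is one attempt and no reset: what is moved stays moved. The work goes in short steps, Python scripts to look and compute and a tool call to move; the robot and the scene stay as the last step left them, time stands still between calls to the robot, and variables do not carry over. Pictures are saved under pics/ and viewed, and the job is handed in when it is done.

Besides the shell and the picture viewer there is one more tool, called after ">>>" by a JSON object that holds its "op" and its "data". arm_command: Moves the arm, as the interface text tells. Its arguments: {"type":"object","properties":{"commands":{"type":"array"},"grip_force":{"type":"number"}},"required":["commands"]}

```bash
ls; mkdir -p pics
python3 - <<'E'
from rig import manip
import cv2,numpy as np
print(manip.get_state(), manip.finger_overhang)
for n in ["scene","top","wrist"]:
    d=manip.get_image(n); cv2.imwrite(f"pics/{n}0.png",d["pixels"][:,:,::-1])
    np.savez(f"pics/{n}0.npz",**d)
    print(n,d["intrinsics"],d["R"],d["t"])
E
```

```text
pics
{'clock': 0.0, 'qpos': array([ 1.16196934e+00,  2.76564723e-01,  1.50615329e+00,  1.86651068e-05,
        1.36067372e+00, -1.21009428e-01]), 'qd': array([-0.00058913, -0.00176038, -0.0014637 , -0.00044687, -0.00122752,
       -0.0002958 ]), 'effort': array([-5.42216258e-04, -4.16773725e+01, -2.45800531e+01, -1.10262899e-04,
        1.11321532e-02,  8.69108391e-06]), 'position': array([0.16302319, 0.55088327, 0.2474489 ]), 'ee_rot': array([-0.56622766,  0.5668491 ,  0.42256888, -0.42367898]), 'contact_force': array([-0.23229135,  0.46173994, -0.01166909]), 'moment': array([ 0.03331125, -0.0220853 , -0.02567037]), 'width': 0.0851326324085029} 0.017
scene [[526.45761261   0.         285.56062612]
 [  0.         526.45761261 205.91851775]
 [  0.           0.           1.        ]] [[-0.25791543  0.96616137  0.0034409 ]
 [ 0.75424164  0.20356694 -0.62424358]
 [-0.60382049 -0.15840678 -0.78122219]] [ 0.16138843 -0.3170406   2.04089681]
top [[385.11424418   0.         280.76077696]
 [  0.         385.11424418 213.96112427]
 [  0.           0.           1.        ]] [[ 0.02258454 -0.99973644  0.00412097]
 [-0.99769019 -0.02280207 -0.06398712]
 [ 0.06406422 -0.00266633 -0.99794222]] [-0.06420017  0.47485912  0.98403691]
wrist [[325.1922621    0.         277.70692405]
 [  0.         325.1922621  206.87193874]
 [  0.           0.           1.        ]] [[ 0.28471812  0.95860998 -0.00157822]
 [ 0.92327295 -0.27377898  0.26946639]
 [ 0.25788108 -0.07817909 -0.9630085 ]] [-0.57391666 -0.0343476   0.37796712]
```

View pics/scene0.png

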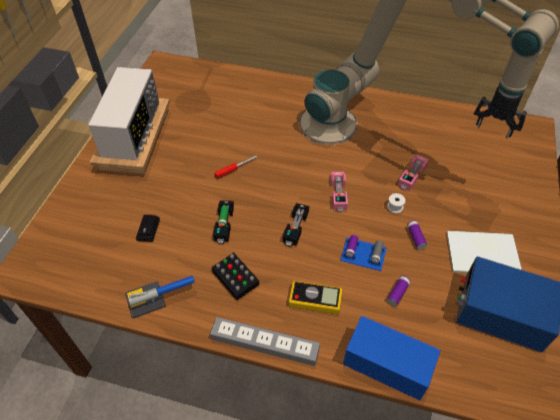

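View pics/top0.png

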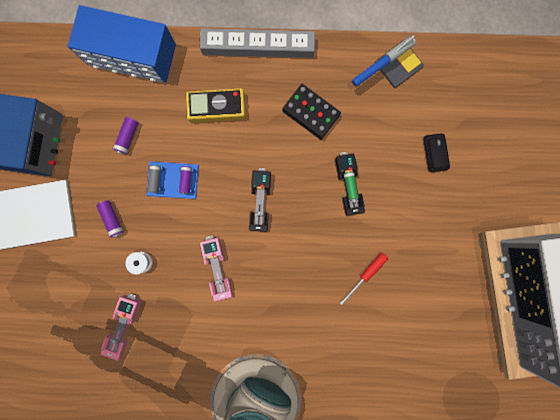

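View pics/wrist0.png

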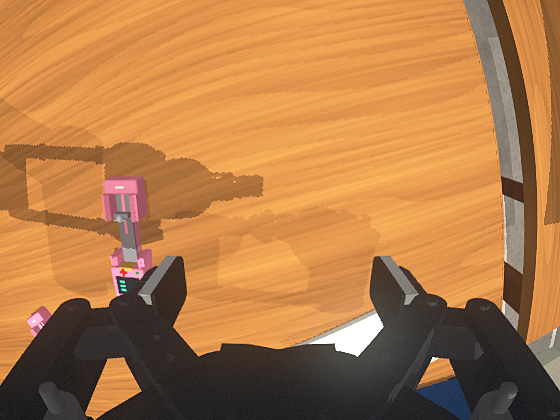

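Run:
```python
import cv2,numpy as np
d=np.load("pics/top0.npz");p=d["pixels"][:,:,::-1]
a=cv2.resize(p[150:245,135:285],None,fx=5,fy=5,interpolation=cv2.INTER_CUBIC);cv2.imwrite("pics/crop1.png",a)
d=np.load("pics/scene0.npz");p=d["pixels"][:,:,::-1]
a=cv2.resize(p[195:275,275:435],None,fx=5,fy=5,interpolation=cv2.INTER_CUBIC);cv2.imwrite("pics/crop2.png",a)
```

```text
(no output)
```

View pics/crop1.png

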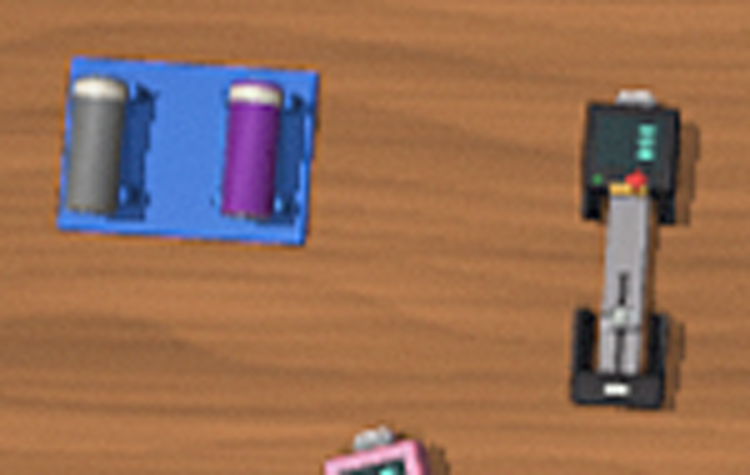

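View pics/crop2.png

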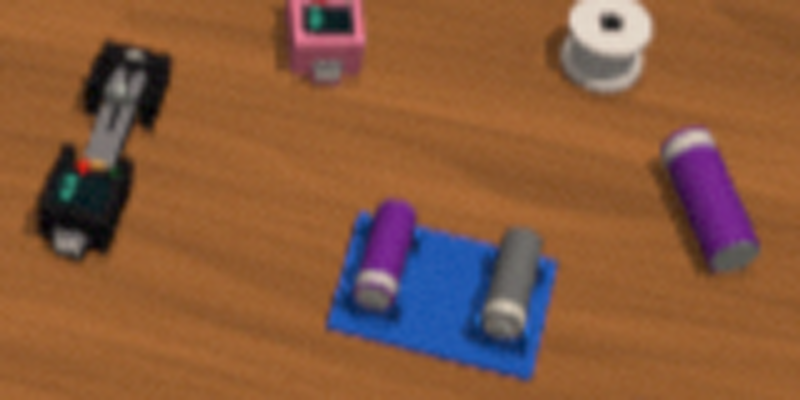

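```bash
cat > h.py <<'E'
import numpy as np,cv2
def cloud(d):
    h,w=d["range_z"].shape; v,u=np.mgrid[:h,:w]; K=d["intrinsics"]; z=d["range_z"].astype(float)
    a=(u-K[0,2])/K[0,0]; b=(v-K[1,2])/K[1,1]
    P=np.stack([a*z,b*z,z],-1)
    return (P-d["t"])@d["R"]
def cloudfish(d):
    h,w=d["range_z"].shape; v,u=np.mgrid[:h,:w]; K=d["intrinsics"]; z=d["range_z"].astype(float)
    a=(u-K[0,2])/K[0,0]; b=(v-K[1,2])/K[1,1]; r=np.hypot(a,b)+1e-9
    t=np.tan(np.minimum(r,1.5))/r
    P=np.stack([a*t*z,b*t*z,z],-1)
    return (P-d["t"])@d["R"]
def quat(q):
    w,x,y,z=q
    from scipy.spatial.transform import Rotation as R
    return R.from_quat([x,y,z,w]).as_matrix()
E
python3 - <<'E'
from h import *
np.set_printoptions(precision=4,suppress=True)
print(quat([-0.56622766,  0.5668491 ,  0.42256888, -0.42367898]))
for n in ["top","scene"]:
    d=dict(np.load(f"pics/{n}0.npz"));P=cloud(d);rgb=d["pixels"].astype(int);r,g,b=rgb[...,0],rgb[...,1],rgb[...,2]
    pur=(r-g>40)&(b-g>50)&(P[...,2]>0.02)
    nn,lab,st,c=cv2.connectedComponentsWithStats(pur.astype(np.uint8))
    for i in range(1,nn):
        if st[i,4]>30:
            Q=P[lab==i]; m=Q.mean(0); w,V=np.linalg.eigh(np.cov(Q[:,:2].T)); t=(Q[:,:2]-m[:2])@V
            print(n,"purple",c[i],st[i,4],m,"dir",V[:,1],"ext",np.ptp(t,axis=0),"z",Q[:,2].min(),Q[:,2].max())
    # table z
    print("table z",np.median(P[...,2]))
    blue=(b-r>70)&(b-g>40)&(P[...,0]>0.4)&(P[...,1]>0.05)&(P[...,1]<0.35)&(P[...,2]<.02)&(P[...,0]<.7)
    Q=P[blue];print("blue",len(Q),cv2.minAreaRect((Q[:,:2]*1000).astype(np.float32)),np.median(Q[:,2]))
E
```

```text
[[ 0.2839 -0.0007 -0.9589]
 [ 0.9589 -0.0016  0.2839]
 [-0.0018 -1.      0.0002]]
top purple [125.6389 131.9111] 360 [0.6775 0.3508 0.0349] dir [-0.7773 -0.6291] ext [0.1847 0.4926] z 0.0206938215506164 1.0126614038058155
top purple [184.4483 181.2709] 203 [0.5515 0.1921 0.045 ] dir [-0.7386 -0.6742] ext [0.1126 0.2967] z 0.031033585771356433 1.0126614038058155
top purple [107.2059 215.3128] 374 [0.4613 0.3859 0.0374] dir [0.3078 0.9515] ext [0.1247 0.4705] z 0.02134530331415156 1.0126614038058155
table z 0.001462692032728428
blue 1022 ((561.1250610351562, 234.8739776611328), (129.55819702148438, 90.7855224609375), 87.98607635498047) 0.006893190098270429
scene purple [416.9289 234.2081] 197 [0.474  0.3869 0.0485] dir [-0.9912  0.132 ] ext [0.0587 1.0983] z 0.020859349767101906 1.3959279891773955
scene purple [352.6038 242.1321] 106 [0.5615 0.1972 0.0559] dir [-0.9994 -0.0343] ext [0.0247 0.9886] z 0.029520638730637695 1.3959279891773955
scene purple [398.4267 290.2328] 232 [0.6882 0.3564 0.0469] dir [-0.9872  0.1595] ext [0.0378 0.8808] z 0.02304120717685636 1.3959279891773955
table z 0.00279985266391739
blue 599 ((561.7481689453125, 235.6935272216797), (128.4147186279297, 94.00874328613281), 87.26202392578125) 0.009464497785046398
```

Run:
```python
from h import *
np.set_printoptions(precision=4,suppress=True)
for n in ["top","scene"]:
    d=dict(np.load(f"pics/{n}0.npz"));P=cloud(d);rgb=d["pixels"].astype(int);r,g,b=rgb[...,0],rgb[...,1],rgb[...,2]
    ok=d["range_z"]>0
    def pca(Q,s):
        m=np.median(Q,0); w,V=np.linalg.eigh(np.cov(Q[:,:2].T)); v=V[:,1]*np.sign(V[0,1]); t=(Q[:,:2]-m[:2])@np.c_[v,[-v[1],v[0]]]
        print(n,s,len(Q),m,"ang",np.degrees(np.arctan2(v[1],v[0])),"ext",t.min(0),t.max(0))
    roi=ok&(P[...,0]>.48)&(P[...,0]<.64)&(P[...,2]>.03)&(P[...,2]<.06)
    pca(P[roi&(P[...,1]>.16)&(P[...,1]<.23)],"purple cell")
    pca(P[roi&(P[...,1]>.25)&(P[...,1]<.31)],"grey cell")
    roi=ok&(P[...,0]>.40)&(P[...,0]<.64)&(P[...,1]>-.04)&(P[...,1]<.08)&(P[...,2]>.012)&(P[...,2]<.08)
    Q=P[roi]; pca(Q,"charger"); print(cv2.minAreaRect((Q[:,:2]*1000).astype(np.float32)))
    h=Q[Q[:,2]>.03]; hh=h[h[:,0]>.52]; pca(hh,"head")
    print(cv2.minAreaRect((hh[:,:2]*1000).astype(np.float32)), cv2.minAreaRect((h[h[:,0]<.5][:,:2]*1000).astype(np.float32)))
    grey=roi&(abs(r-g)<15)&(abs(b-g)<20)&(r>80)&(P[...,2]>.012)&(P[...,2]<.026); pca(P[grey],"floor")
    print(cv2.minAreaRect((P[grey][:,:2]*1000).astype(np.float32)))
```

```text
top purple cell 273 [0.5578 0.1931 0.0405] ang -2.8123256356807165 ext [-0.0335 -0.0111] [0.0351 0.019 ]
top grey cell 275 [0.5583 0.2723 0.0406] ang -2.0190774529758873 ext [-0.0332 -0.0105] [0.0345 0.0163]
top charger 910 [0.5241 0.0021 0.0302] ang -2.268206998237652 ext [-0.0923 -0.0241] [0.0718 0.024 ]
((513.8935546875, 2.5576839447021484), (47.98844909667969, 164.00856018066406), 87.82245635986328)
top head 365 [0.5608 0.0012 0.037 ] ang -3.35611486286379 ext [-0.0321 -0.0248] [0.0261 0.0234]
((557.9462890625, 0.8300819396972656), (47.81669616699219, 57.85675811767578), 87.735107421875) ((465.3731384277344, 4.704008102416992), (47.503719329833984, 32.20357131958008), 87.54352569580078)
top floor 252 [0.5005 0.0019 0.019 ] ang -2.173591235452745 ext [-0.0623 -0.0096] [0.0922 0.0103]
((515.5245361328125, 2.0912246704101562), (19.55888557434082, 154.48593139648438), 88.39157104492188)
scene purple cell 167 [0.5611 0.1959 0.0422] ang -2.319233887127112 ext [-0.0387 -0.0173] [0.0352 0.0169]
scene grey cell 174 [0.5623 0.2753 0.0422] ang -2.025886363357259 ext [-0.0408 -0.0166] [0.0336 0.0154]
scene charger 568 [0.5308 0.0033 0.0297] ang -1.8085212455068953 ext [-0.1268 -0.0294] [0.0868 0.0501]
((510.76123046875, 14.472801208496094), (78.86520385742188, 213.83184814453125), 89.05594635009766)
scene head 210 [0.5642 0.0012 0.0391] ang 6.3318147743356885 ext [-0.0403 -0.026 ] [0.0259 0.025 ]
((558.6854248046875, 1.1750335693359375), (48.017677307128906, 63.6005973815918), 88.29496765136719) ((458.6221008300781, 4.074607849121094), (48.45945358276367, 49.1507568359375), 4.734797477722168)
scene floor 94 [0.5041 0.0034 0.0213] ang -2.4356855979494725 ext [-0.0692 -0.0109] [0.0918 0.0094]
((515.42724609375, 2.7321882247924805), (20.140241622924805, 160.9779052734375), 88.63116455078125)
```

>>> {"op": "arm_command", "data": {"commands": [[8,[3.3,-3.5,0],0.025],[8,[3.3,-3.5,0],0.025],[8,[3.3,-3.5,0],0.025],[8,[3.3,-3.5,0],0.025],[8,[3.3,-3.5,0],0.025],[8,[3.3,-3.5,-0.8],0.025],[8,[3.3,-3.5,-0.8],0.025],[8,[3.3,-3.5,-0.8],0.025],[8,[3.3,-3.5,-0.8],0.025],[8,[2,-4,-0.8],0.025],[8,[0,0,0],0],[8,[0,0,0],0]], "grip_force": 20}}

```text
clock: 1.35
position: [0.4802, 0.1955, 0.2078]
ee_rot: [0.511, -0.51, -0.489, 0.49]
contact_force: [-0.2, -0.2, -0.4]
width: 0.0801
```

Run:
```python
from h import *
from rig import manip
np.set_printoptions(precision=4,suppress=True)
s=manip.get_state();print(s["clock"],s["position"],s["width"],s["contact_force"],s["qpos"]);print(quat(s["ee_rot"]))
d=manip.get_image("wrist");np.savez("pics/w1.npz",**d);cv2.imwrite("pics/w1.png",d["pixels"][:,:,::-1])
print(-d["R"].T@d["t"])
```

```text
1.35 [0.4802 0.1955 0.2078] 0.08010526877261663 [-0.2479 -0.2383 -0.3826] [ 0.2519  0.2191  1.6886  0.0008  1.2355 -1.2783]
[[ 0.0408 -0.0017 -0.9992]
 [ 0.9992  0.0003  0.0408]
 [ 0.0002 -1.      0.0017]]
[0.4122 0.1981 0.3327]
```

View pics/w1.png

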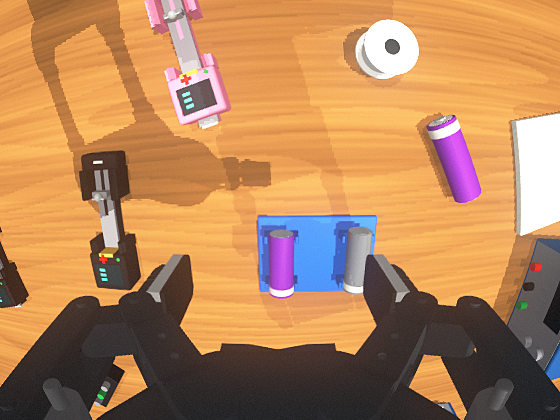

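```bash
cat > meas.py <<'E'
from h import *
import sys
np.set_printoptions(precision=4,suppress=True)
d=dict(np.load(sys.argv[1]));P=cloudfish(d);rgb=d["pixels"].astype(int);r,g,b=rgb[...,0],rgb[...,1],rgb[...,2]
ok=d["range_z"]>0
def pca(Q,s):
    if len(Q)<5: print(s,"few");return
    m=np.median(Q,0); w,V=np.linalg.eigh(np.cov(Q[:,:2].T)); v=V[:,1]*np.sign(V[0,1]); t=(Q[:,:2]-m[:2])@np.c_[v,[-v[1],v[0]]]
    mr=cv2.minAreaRect((Q[:,:2]*1000).astype(np.float32))
    print(s,len(Q),"med",m,"ang",np.degrees(np.arctan2(v[1],v[0])),"z",Q[:,2].min(),Q[:,2].max(),"rect",mr)
print("table",np.median(P[ok&(P[...,2]<.01)][:,2]))
blue=ok&(b-r>70)&(b-g>40)&(P[...,0]>0.48)&(P[...,0]<.66)&(P[...,1]>0.12)&(P[...,1]<0.32)&(P[...,2]<.012)
pca(P[blue],"caddy plate")
roi=ok&(P[...,0]>.5)&(P[...,0]<.62)&(P[...,2]>.03)&(P[...,2]<.06)
pur=roi&(P[...,1]>.16)&(P[...,1]<.23); pca(P[pur],"purple");Q=P[pur]
t=Q[Q[:,2]>Q[:,2].max()-.002];pca(t,"purple crest")
t=P[roi&(P[...,1]>.25)&(P[...,1]<.31)];pca(t,"grey")
roi=ok&(P[...,0]>.41)&(P[...,0]<.62)&(P[...,1]>-.04)&(P[...,1]<.06)&(P[...,2]>.01)&(P[...,2]<.08)
pca(P[roi],"charger")
h=roi&(P[...,2]>.033)&(P[...,2]<.045)&(P[...,0]>.54); pca(P[h],"head top")
fl=roi&(r>90)&(abs(r-g)<20)&(abs(b-g)<25)&(P[...,2]<.023)&(P[...,2]>.014);pca(P[fl],"floor")
st=roi&(r>120)&(abs(r-g)<20)&(abs(b-g)<25)&(P[...,2]>.028)&(P[...,0]<.52);pca(P[st],"slider")
E
python3 meas.py pics/w1.npz
```

```text
table -0.0007460722603526403
caddy plate 5012 med [0.5494 0.2333 0.0052] ang -84.4966095618462 z -0.00209965721484392 0.011956661399979461 rect ((562.2010498046875, 235.91744995117188), (131.10968017578125, 94.5572280883789), 87.31640625)
purple 1547 med [0.5543 0.1951 0.0391] ang -1.9721013091091972 z 0.030022599903138814 0.04333713754809027 rect ((558.1219482421875, 195.12945556640625), (26.5438175201416, 69.99554443359375), 87.45657348632812)
purple crest 118 med [0.5589 0.1946 0.0416] ang -0.48943052019567723 z 0.04134332444405366 0.04333713754809027 rect ((557.536865234375, 194.7984619140625), (9.065924644470215, 67.11994934082031), 88.12326049804688)
grey 1317 med [0.5525 0.2715 0.0394] ang -5.413484560534722 z 0.030010037392704594 0.042633999306273415 rect ((558.6871337890625, 274.82879638671875), (25.23598861694336, 68.93596649169922), 86.91812133789062)
charger 4897 med [0.5117 0.0064 0.0238] ang -0.7535645064759814 z 0.010034861398052194 0.03804730299645371 rect ((508.34466552734375, 2.4585323333740234), (50.31472396850586, 154.9466094970703), 87.92899322509766)
head top 1213 med [0.5619 0.0025 0.0354] ang 79.41561393243289 z 0.033020820960048956 0.03804730299645371 rect ((563.2579345703125, 0.30126953125), (48.3984375, 46.1153678894043), 89.59690856933594)
floor 940 med [0.5024 0.0034 0.0172] ang -1.3082697675673922 z 0.014057005215014693 0.022894203234441923 rect ((489.45703125, 3.330803871154785), (21.406951904296875, 102.02216339111328), 88.30361938476562)
slider 115 med [0.4758 0.0062 0.0317] ang -76.11982503045472 z 0.028009898809581373 0.03601562041747839 rect ((471.8095397949219, 9.768375396728516), (14.41495132446289, 30.609254837036133), 29.941574096679688)
```

>>> {"op": "arm_command", "data": {"commands": [[6,[2.9,0,-2],0],[6,[2.9,-0.1,-3],0],[6,[2.9,0,-3],0],[6,[0,0,-3],0],[6,[0,0,-2],0],[6,[0,0,-2],0],[6,[0,0,0],0],[6,[0,0,0],0]]}}

```text
clock: 2.2
position: [0.5668, 0.1968, 0.0587]
ee_rot: [0.509, -0.509, -0.491, 0.491]
contact_force: [-0.4, 0.7, 0.2]
width: 0.0603
```

```bash
python3 - <<'E'
from h import *
from rig import manip
np.set_printoptions(precision=4,suppress=True)
s=manip.get_state();print(s["clock"],s["position"],s["width"],s["contact_force"])
d=manip.get_image("wrist");np.savez("pics/w2.npz",**d);cv2.imwrite("pics/w2.png",d["pixels"][:,:,::-1])
E
python3 meas.py pics/w2.npz | grep purple
```

```text
2.2 [0.5668 0.1968 0.0587] 0.060289567347759226 [-0.3661  0.6894  0.1889]
purple 7280 med [0.5558 0.1953 0.0396] ang -1.5235013008949196 z 0.030031750771953653 0.05999586025560013 rect ((559.7554931640625, 193.17120361328125), (68.950927734375, 64.19444274902344), 33.99186706542969)
purple crest 143 med [0.5612 0.1668 0.0591] ang 85.23166123409702 z 0.05800905283593488 0.05999586025560013 rect ((566.6472778320312, 194.536865234375), (69.50022888183594, 23.013731002807617), 87.34892272949219)
```

View pics/w2.png

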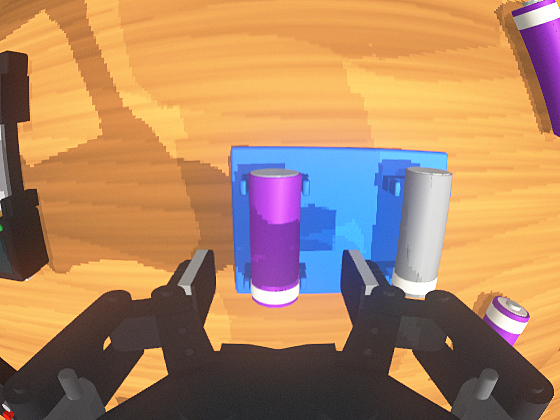

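>>> {"op": "arm_command", "data": {"commands": [[5.5,[0,-0.2,-1.5],0],[5.5,[0,0,-1.35],0],[5.5,[0,0,0],0],[4,[0,0,0],0],[2.0,[0,0,0],0],[2.0,[0,0,0],0],[2.0,[0,0,0],0],[2.0,[0,0,0],0],[2.0,[0,0,0],0]], "grip_force": 25}}

```text
clock: 3.15
position: [0.5678, 0.1936, 0.0305]
ee_rot: [-0.509, 0.51, 0.491, -0.49]
contact_force: [-0.9, 1.8, 5.0]
width: 0.0252
```

Run:
```python
from h import *
from rig import manip
np.set_printoptions(precision=4,suppress=True)
s=manip.get_state();print(s["clock"],s["position"],s["width"],s["contact_force"])
d=manip.get_image("wrist");np.savez("pics/w3.npz",**d);cv2.imwrite("pics/w3.png",d["pixels"][:,:,::-1])
```

```text
3.15 [0.5678 0.1936 0.0305] 0.02522149760065768 [-0.9107  1.7963  4.971 ]
```

View pics/w3.png

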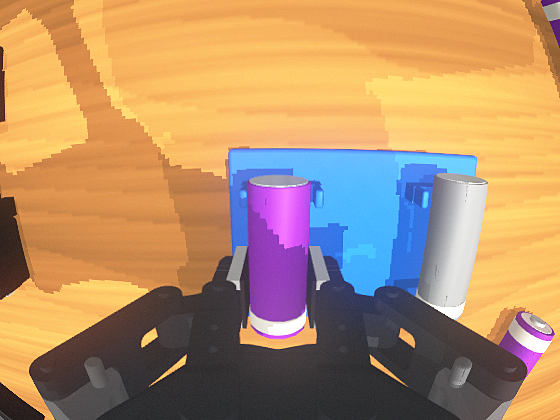

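>>> {"op": "arm_command", "data": {"commands": [[2.0,[0,0,1],0],[2.0,[0,0,1],0],[2.0,[0,0,0.5],0],[2.0,[-1.9,0.08,0],0],[2.0,[-1.9,0.08,0],0],[2.0,[-1.9,0.08,0],0],[2.0,[0,0,0],0],[2.0,[0,0,0],0]]}}

```text
clock: 4.0
position: [0.5109, 0.1959, 0.0553]
ee_rot: [-0.509, 0.51, 0.491, -0.49]
contact_force: [0.3, 0.8, -1.5]
width: 0.025
```

Run:
```python
from h import *
from rig import manip
np.set_printoptions(precision=4,suppress=True)
s=manip.get_state();print(s["clock"],s["position"],s["width"],s["contact_force"],s["moment"])
d=manip.get_image("wrist");np.savez("pics/w4.npz",**d)
e=manip.get_image("scene");np.savez("pics/s4.npz",**e)
a=cv2.resize(e["pixels"][200:275,320:420,::-1],None,fx=4,fy=4,interpolation=cv2.INTER_CUBIC)
b=cv2.resize(d["pixels"][100:380,150:430,::-1],(400,400))
cv2.imwrite("pics/c4.png",np.hstack([cv2.copyMakeBorder(a,0,100,0,0,0),b]))
```

```text
4.0 [0.5109 0.1959 0.0553] 0.024986135758946176 [ 0.3042  0.8488 -1.4762] [ 0.0026  0.0002 -0.0473]
```

View pics/c4.png

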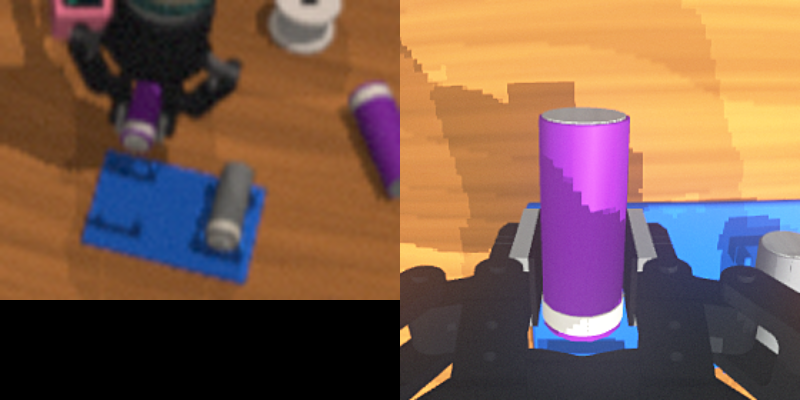

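```bash
cat > cellm.py <<'E'
from h import *
np.set_printoptions(precision=4,suppress=True)
def cellpose(d,pos,dirang=-2.4):
    """crest of held cell relative to TCP, axis in tool dir"""
    P=cloudfish(d);rgb=d["pixels"].astype(int);r,g,b=rgb[...,0],rgb[...,1],rgb[...,2]
    a=np.radians(dirang);u=np.array([np.cos(a),np.sin(a)]);v=np.array([-u[1],u[0]])
    s=(P[...,:2]-pos[:2])@u; l=(P[...,:2]-pos[:2])@v; z=P[...,2]-pos[2]
    m=(d["range_z"]>0)&(r-g>35)&(b-g>35)&(abs(l)<.016)&(s>-.08)&(s<.06)&(abs(z)<.06)
    S,L,Z=s[m],l[m],z[m]
    # cylinder fit: axis z0+s*tan, lateral l0+s*k, radius 13
    from scipy.optimize import least_squares
    def f(p):
        c=p[0]+p[1]*S; ll=p[2]+p[3]*S
        return np.hypot(L-ll,(Z-c)*np.cos(np.arctan(p[1])))-.013
    res=least_squares(f,[0,0.05,0,0],loss="soft_l1",f_scale=.001)
    p=res.x
    print("tilt deg",np.degrees(np.arctan(p[1])),"axis z rel TCP",p[0],"lat",p[2],"yaw",np.degrees(p[3]),"n",m.sum(),"rms",np.std(res.fun),"s range purple",np.percentile(S,[.5,99.5]))
    th=np.arctan(p[1])
    # along-axis coordinate of purple extents
    t=(S*np.cos(th)+(Z-p[0])*np.sin(th)); print("along-axis min (minus end)",np.percentile(t,[0.3,1,2]),"max",np.percentile(t,[98,99.5]))
    return p
E
python3 - <<'E'
from cellm import *
d=dict(np.load("pics/w4.npz"));cellpose(d,np.array([0.5109,0.1959,0.0553]))
E
```

```text
tilt deg 0.1614024660780761 axis z rel TCP -0.0028015935797727955 lat -0.0002684313039950905 yaw -0.07156508046144118 n 8051 rms 0.000495823645294368 s range purple [-0.0435  0.0236]
along-axis min (minus end) [-0.0436 -0.0432 -0.0428] max [0.022  0.0236]
```

>>> {"op": "arm_command", "data": {"commands": [[2.0,[0,0,-1.1],0],[2.0,[0,0,-1.1],0],[2.0,[0,0,-0.2],0],[2.0,[0,0,-0.1],0],[2.0,[0,0,-0.1],0],[2.0,[0,0,0],0]], "grip_force": 20}}

```text
clock: 4.7
position: [0.5102, 0.1957, 0.0292]
ee_rot: [0.509, -0.509, -0.49, 0.491]
contact_force: [-2.5, -0.9, 7.5]
width: 0.025
```

>>> {"op": "arm_command", "data": {"commands": [[2.0,[0,0,-0.1],0],[2.0,[0,0,-0.1],0],[2.0,[0,0,0],0]]}}

```text
clock: 5.0
position: [0.5098, 0.1958, 0.0274]
ee_rot: [0.51, -0.509, -0.49, 0.491]
contact_force: [-4.8, -0.3, 9.8]
width: 0.0252
```

```bash
cat > snap.py <<'E'
import sys
from cellm import *
from rig import manip
s=manip.get_state();print(s["clock"],s["position"],s["width"],s["contact_force"])
d=manip.get_image("wrist");np.savez(f"pics/{sys.argv[1]}.npz",**d);cv2.imwrite(f"pics/{sys.argv[1]}.png",d["pixels"][:,:,::-1])
cellpose(d,s["position"])
E
python3 snap.py w5
```

```text
5.0 [0.5098 0.1958 0.0274] 0.02523349546235401 [-4.7536 -0.2693  9.8399]
tilt deg 5.671682868215734 axis z rel TCP -0.0019032471949933074 lat -0.0002534870647813696 yaw 0.3580869058363501 n 8358 rms 0.0005587588652268311 s range purple [-0.0443  0.0223]
along-axis min (minus end) [-0.0436 -0.0432 -0.0427] max [0.0221 0.0234]
```

>>> {"op": "arm_command", "data": {"commands": [[2.0,[0,0,-0.1],0],[2.0,[0,0,-0.1],0],[2.0,[0,0,-0.1],0],[2.0,[0,0,-0.05],0],[2.0,[0,0,0],0]]}}

```text
clock: 5.55
position: [0.5092, 0.1958, 0.0239]
ee_rot: [0.51, -0.509, -0.49, 0.491]
contact_force: [-3.4, 0.6, 10.9]
width: 0.0249
```

```bash
python3 snap.py w6
```

```text
5.55 [0.5092 0.1958 0.0239] 0.024902523378708772 [-3.3938  0.626  10.8545]
tilt deg 11.629903242306208 axis z rel TCP -0.0005880122502815394 lat -0.00020371153499445073 yaw 0.4066110078614707 n 8581 rms 0.0005736644499760794 s range purple [-0.0452  0.0206]
along-axis min (minus end) [-0.0439 -0.0435 -0.0428] max [0.0219 0.0231]
```

>>> {"op": "arm_command", "data": {"commands": [[2.0,[0,0,-0.1],0],[2.0,[0,0,-0.05],0],[2.0,[0,0,0],0]]}}

```text
clock: 5.9
position: [0.5091, 0.1958, 0.0229]
ee_rot: [0.51, -0.509, -0.49, 0.491]
contact_force: [-5.3, 0.0, 14.8]
width: 0.025
```

```bash
python3 snap.py w7
```

```text
5.9 [0.5091 0.1958 0.0229] 0.02502917033371508 [-5.2872  0.0154 14.7887]
tilt deg 13.20359110014682 axis z rel TCP -0.00021906213200861623 lat -0.00024449879028276805 yaw 0.2802896533727935 n 8627 rms 0.0005845267180890097 s range purple [-0.0454  0.0199]
along-axis min (minus end) [-0.044  -0.0436 -0.043 ] max [0.0217 0.023 ]
```

>>> {"op": "arm_command", "data": {"commands": [[2.0,[0,0,1],0],[2.0,[0,0,2],0],[2.0,[0,0,3],0],[2.0,[0,-2,3],0],[2.0,[1,-3,2],0],[2.0,[1,-3,0],0],[2.0,[1,-3,0],0],[2.0,[1,0,0],0],[2.0,[0,0,0],0],[2.0,[0,0,0],0]]}}

```text
clock: 6.95
position: [0.5498, 0.0863, 0.1312]
ee_rot: [0.51, -0.509, -0.49, 0.491]
contact_force: [-0.6, 0.6, -0.8]
width: 0.0254
```

```bash
python3 snap.py w8
```

```text
6.95 [0.5498 0.0863 0.1312] 0.025421713391369182 [-0.6034  0.5924 -0.7918]
tilt deg 11.984068019947202 axis z rel TCP -0.00029222942639413227 lat -0.0002157066896972455 yaw 0.32587167955139573 n 8615 rms 0.0005230990615889483 s range purple [-0.0452  0.0205]
along-axis min (minus end) [-0.0439 -0.0435 -0.0431] max [0.0218 0.0231]
```

View pics/w8.png

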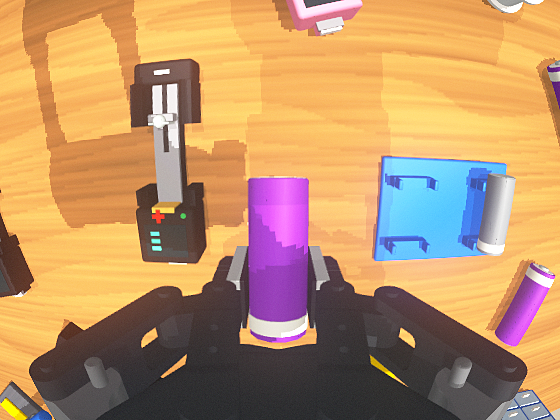

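Run:
```python
from h import *
from scipy.optimize import least_squares
np.set_printoptions(precision=4,suppress=True)
d=dict(np.load("pics/w8.npz"));P=cloudfish(d)
v0,u0=55,125
rg=d["range_z"][55:270,120:215]>0
C=P[55:270,120:215];rgb=d["pixels"][55:270,120:215].astype(int);r,g,b=[rgb[...,i] for i in range(3)]
ok=rg&(C[...,2]>.012)&(C[...,2]<.06)
Q=C[ok]
print("all",cv2.minAreaRect((Q[:,:2]*1000).astype(np.float32)))
for nm,lo,hi,xa,xb in [("head",.0345,.039,.53,.62),("guides-",.031,.0355,.40,.495),("fl",.015,.021,.4,.55)]:
    m=ok&(C[...,2]>lo)&(C[...,2]<hi)&(C[...,0]>xa)&(C[...,0]<xb)
    if nm=="fl": m&=(r>90)&(abs(r-g)<25)
    q=C[m]; print(nm,len(q),cv2.minAreaRect((q[:,:2]*1000).astype(np.float32)),np.median(q[:,2]))
# height profile along centre
a=np.radians(-2.3);u=np.array([np.cos(a),np.sin(a)]);v=np.array([-u[1],u[0]])
s=(C[...,:2]-[.5065,.0025])@u;l=(C[...,:2]-[.5065,.0025])@v
for k in np.arange(-.09,.1,.003):
    m=rg&(s>k)&(s<k+.003)&(abs(l)<.006)
    if m.sum(): print("%.1f"%(k*1000+1.5),np.round(np.percentile(C[m][:,2],[10,50,90])*1000,1),rgb[m].mean(0).astype(int))
# floor lateral edges
m=ok&(r>90)&(abs(r-g)<25)&(C[...,2]<.021)&(s>-.015)&(s<.03)
print("floor lat",np.percentile(l[m],[1,5,50,95,99]))
for k in (-.015,0,.015): 
  mm=m&(s>k)&(s<k+.012);print(np.percentile(l[mm],[2,98]))
m=ok&(C[...,2]>.034)&(s>.04)&(s<.075);print("head lat",np.percentile(l[m],[1,50,99]))
m=ok&(C[...,2]>.03)&(s<-.03)&(s>-.055);print("rear lat",np.percentile(l[m],[1,50,99]))
```

```text
all ((508.71966552734375, 2.4196414947509766), (49.27344512939453, 155.2467803955078), 87.87311553955078)
head 2717 ((562.7298583984375, 0.8461227416992188), (46.53969955444336, 45.63922119140625), 87.83491516113281) 0.03562850750490071
guides- 606 ((465.2475891113281, 4.10142707824707), (41.88965606689453, 33.236324310302734), 88.09426879882812) 0.03267672169599854
fl 2556 ((495.1758117675781, 0.6817216873168945), (25.586414337158203, 92.47673034667969), 88.01131439208984) 0.017237426152946662
-82.5 [-1.7 -0.9 -0.3] [254 215 116]
-79.5 [-1.2 -0.6  0.3] [238 192 105]
-73.5 [21.7 22.7 23.9] [115  81  73]
-70.5 [22.4 23.2 24. ] [124  93  85]
-67.5 [22.6 23.4 24.4] [213 202 198]
-64.5 [22.5 23.3 24.4] [184 169 164]
-61.5 [22.3 23.1 23.9] [120  92  86]
-58.5 [19.3 22.2 23.5] [112  83  75]
-55.5 [16.2 17.3 18.3] [197 185 184]
-52.5 [16.4 17.3 18.6] [197 186 185]
-49.5 [16.4 17.3 18. ] [202 192 191]
-46.5 [16.5 17.5 18.5] [202 193 192]
-43.5 [16.5 17.5 18.3] [201 193 191]
-40.5 [16.5 17.2 18.4] [203 195 193]
-37.5 [16.3 17.3 18.1] [199 190 189]
-34.5 [17.  28.  30.6] [209 202 200]
-31.5 [2
[... 892 characters left out ...]
 51]
43.5 [34.5 35.5 36.5] [134  66  54]
46.5 [34.9 35.7 36.6] [93 69 61]
49.5 [34.7 35.9 36.6] [84 74 67]
52.5 [34.9 35.9 36.6] [90 92 85]
55.5 [35.2 35.9 36.8] [89 86 78]
58.5 [35.2 36.  36.7] [92 93 84]
61.5 [35.2 35.9 36.8] [92 89 80]
64.5 [35.  36.  36.6] [ 98 101  93]
67.5 [35.2 35.9 36.8] [ 99 100  95]
70.5 [35.2 36.  36.6] [96 89 85]
73.5 [34.7 35.4 36.3] [105  81  72]
76.5 [34.5 35.1 35.9] [103  74  66]
79.5 [33.7 34.4 34.9] [198 172 155]
97.5 [-1.7 -0.8 -0.1] [253 212 123]
100.5 [-1.8 -0.8 -0.2] [253 205 109]
floor lat [-0.0097 -0.0089  0.001   0.0098  0.0102]
[-0.0095  0.0101]
[-0.0095  0.0101]
[-0.0094  0.0098]
head lat [-0.0222  0.0017  0.0231]
rear lat [-0.0207 -0.0021  0.0205]
```

>>> {"op": "arm_command", "data": {"commands": [[2.0,[0.4,3.6,0],0],[2.0,[0.7,3.6,0],0],[2.0,[0.7,3.55,0],0],[2.0,[0,0,-2],0],[2.0,[0,0,-3],0],[2.0,[0,0,-2],0],[2.0,[0,0,-1],0],[2.0,[0,0,-0.8],0],[2.0,[0,0,0],0]]}}

```text
clock: 7.9
position: [0.5677, 0.1935, 0.0432]
ee_rot: [0.509, -0.509, -0.49, 0.491]
contact_force: [0.5, -0.5, -1.1]
width: 0.025
```

```bash
python3 snap.py w9
```

```text
7.9 [0.5677 0.1935 0.0432] 0.024952279053945897 [ 0.4965 -0.5481 -1.0738]
tilt deg 12.003940360102607 axis z rel TCP -0.00028777358473962197 lat -0.00024137222278490593 yaw 0.34933153918252624 n 8604 rms 0.0005844087475012291 s range purple [-0.0453  0.0204]
along-axis min (minus end) [-0.0439 -0.0435 -0.0431] max [0.0217 0.023 ]
```

View pics/w9.png

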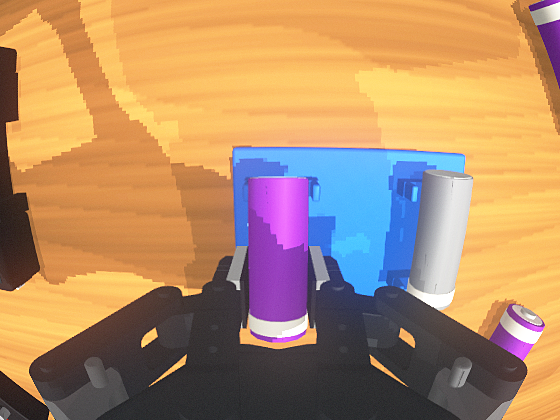

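>>> {"op": "arm_command", "data": {"commands": [[2.0,[0,0,-0.4],0],[2.0,[0,0,-0.3],0],[2.0,[0,0,-0.2],0],[2.0,[0,0,-0.2],0],[2.0,[0,0,-0.1],0],[2.0,[0,0,0],0]]}}

```text
clock: 8.55
position: [0.57, 0.1934, 0.0331]
ee_rot: [-0.509, 0.51, 0.492, -0.489]
contact_force: [1.0, 0.4, 4.7]
width: 0.0251
```

```bash
python3 snap.py w10
```

```text
8.55 [0.57   0.1934 0.0331] 0.02511158426022069 [1.0406 0.3967 4.7486]
tilt deg 7.797931433736548 axis z rel TCP 1.5045357289102317e-05 lat -0.0002301033143590741 yaw 0.2951582229472147 n 8664 rms 0.0010915267007696801 s range purple [-0.0563  0.0214]
along-axis min (minus end) [-0.0598 -0.0441 -0.0435] max [0.0217 0.0231]
```

>>> {"op": "arm_command", "data": {"commands": [[2.0,[0,0,-0.1],0],[2.0,[0,0,-0.1],0],[2.0,[0,0,0],0],[2.0,[0,0,0],0]]}}

```text
clock: 9.0
position: [0.5705, 0.1935, 0.0312]
ee_rot: [-0.508, 0.51, 0.492, -0.489]
contact_force: [3.3, -0.5, 5.4]
width: 0.0254
```

```bash
python3 snap.py w11
```

```text
9.0 [0.5705 0.1935 0.0312] 0.02544605801627263 [ 3.3267 -0.4647  5.3596]
tilt deg 5.374098610151851 axis z rel TCP 0.00022448800746801493 lat -0.0002498813120557992 yaw 0.2783541136489601 n 8565 rms 0.0007621874292433827 s range purple [-0.0449  0.0218]
along-axis min (minus end) [-0.0441 -0.0438 -0.0433] max [0.0215 0.0228]
```

>>> {"op": "arm_command", "data": {"commands": [[2.0,[-0.1,0,-0.1],0],[2.0,[0,0,-0.1],0],[2.0,[0,0,0],0],[3,[0,0,0],0],[4,[0,0,0],0],[4,[0,0,0.3],0],[4.5,[0,0,1],0],[5,[0,0,1],0],[5,[0,0,1],0],[5,[0,0,0],0]]}}

```text
clock: 10.05
position: [0.5686, 0.1936, 0.0631]
ee_rot: [-0.509, 0.51, 0.492, -0.489]
contact_force: [0.4, 0.2, 0.7]
width: 0.0499
```

```bash
python3 snap.py w12
```

```text
10.05 [0.5686 0.1936 0.0631] 0.049895587622317696 [0.3992 0.2485 0.7172]
tilt deg 0.32251944408127386 axis z rel TCP -0.011869122485771362 lat 0.0005770171485998109 yaw 0.6489657845192216 n 5528 rms 0.003948246596004917 s range purple [-0.0426  0.0244]
along-axis min (minus end) [-0.0428 -0.0424 -0.042 ] max [0.0232 0.0243]
```

View pics/w12.png

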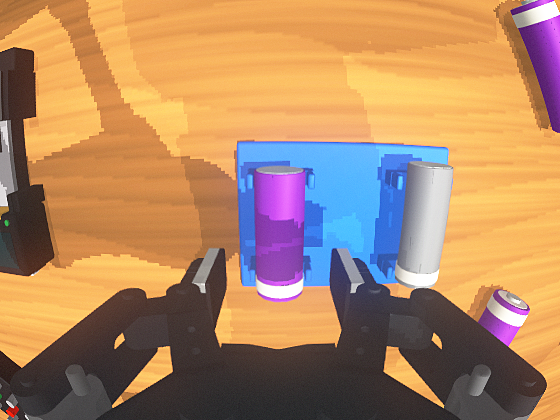

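>>> {"op": "arm_command", "data": {"commands": [[5,[-1.25,0.05,0],0],[5,[0,0,-1.5],0],[5,[0,0,-1.5],0],[5,[0,0,-0.25],0],[4,[0,0,0],0],[2.0,[0,0,0],0],[2.0,[0,0,0],0],[2.0,[0,0,0],0],[2.0,[0,0,0],0],[2.0,[0,0,0],0]], "grip_force": 20}}

```text
clock: 11.1
position: [0.555, 0.1941, 0.0288]
ee_rot: [-0.509, 0.509, 0.491, -0.49]
contact_force: [-1.0, 1.6, 1.5]
width: 0.0252
```

>>> {"op": "arm_command", "data": {"commands": [[2.0,[0,0,1],0],[2.0,[0,0,1],0],[2.0,[0,0,0.5],0],[2.0,[0,0,0],0]]}}

```text
clock: 11.5
position: [0.5557, 0.1938, 0.0547]
ee_rot: [-0.509, 0.51, 0.491, -0.49]
contact_force: [0.7, -0.4, -2.4]
width: 0.0252
```

```bash
python3 snap.py w13
```

```text
11.5 [0.5557 0.1938 0.0547] 0.025238601855739798 [ 0.7024 -0.4258 -2.3666]
tilt deg -0.005520644169032793 axis z rel TCP -0.0009004530068207272 lat -0.0002643951527628345 yaw 0.25747927947851734 n 6921 rms 0.001386322044511881 s range purple [-0.0285  0.0285]
along-axis min (minus end) [-0.0286 -0.0283 -0.0279] max [0.027  0.0285]
```

>>> {"op": "arm_command", "data": {"commands": [[2.0,[-1.7,0.07,0],0],[2.0,[-1.7,0.07,0],0],[2.0,[-1.7,0.07,0],0],[2.0,[0,0,-1.1],0],[2.0,[0,0,-1.1],0],[2.0,[0,0,-0.3],0],[2.0,[0,0,-0.1],0],[2.0,[0,0,-0.1],0],[2.0,[0,0,-0.1],0],[2.0,[0,0,-0.1],0],[2.0,[0,0,0],0]]}}

```text
clock: 12.65
position: [0.5033, 0.1959, 0.0243]
ee_rot: [0.51, -0.509, -0.49, 0.491]
contact_force: [-4.2, 1.1, 6.1]
width: 0.0251
```

>>> {"op": "arm_command", "data": {"commands": [[2.0,[0,0,-0.1],0],[2.0,[0,0,-0.1],0],[2.0,[0,0,-0.1],0],[2.0,[0,0,0],0]]}}

```text
clock: 13.05
position: [0.5032, 0.1959, 0.0213]
ee_rot: [0.51, -0.509, -0.49, 0.491]
contact_force: [-5.7, 0.4, 6.4]
width: 0.025
```

```bash
python3 snap.py w14
```

```text
13.05 [0.5032 0.1959 0.0213] 0.025049022568040234 [-5.6994  0.4073  6.407 ]
tilt deg 11.779047823625845 axis z rel TCP 0.0008654563955189856 lat -0.0002120532934725643 yaw 0.3959865534052124 n 7664 rms 0.0018965057445851313 s range purple [-0.031   0.0235]
along-axis min (minus end) [-0.0294 -0.0291 -0.0286] max [0.0245 0.0257]
```

>>> {"op": "arm_command", "data": {"commands": [[2.0,[0,0,-0.1],0],[2.0,[0,0,-0.1],0],[2.0,[0,0,-0.1],0],[2.0,[0,0,0],0]]}}

```text
clock: 13.5
position: [0.5029, 0.196, 0.0183]
ee_rot: [0.51, -0.509, -0.49, 0.491]
contact_force: [-5.1, 1.4, 7.6]
width: 0.0251
```

```bash
python3 snap.py w15
```

```text
13.5 [0.5029 0.196  0.0183] 0.02511942184006426 [-5.0769  1.3605  7.5757]
tilt deg 16.484883843787983 axis z rel TCP 0.0016041113219345125 lat -0.00025080590198603897 yaw 0.35608986021646616 n 7809 rms 0.0015943709514184684 s range purple [-0.0316  0.0215]
along-axis min (minus end) [-0.0296 -0.0292 -0.0288] max [0.0239 0.0248]
```

View pics/w15.png

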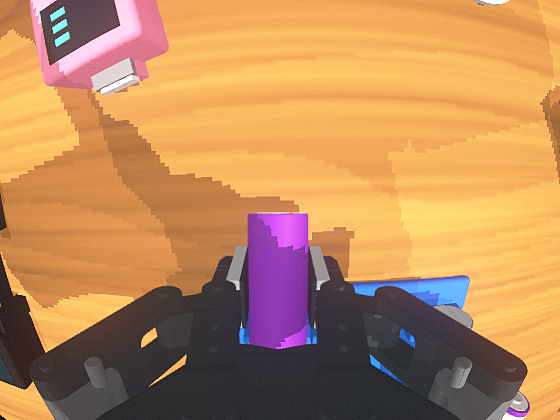

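>>> {"op": "arm_command", "data": {"commands": [[2.0,[0,0,1],0],[2.0,[0,0,2],0],[2.0,[0,0,3],0],[2.0,[0,-3,3],0],[2.0,[0.3,-4,0],0],[2.0,[0.3,-4,0],0],[2.0,[0.3,-4,0],0],[2.0,[0.2,-4,0],0],[2.0,[0,-0.3,0],0],[2.0,[0,0,0],0],[2.0,[0,0,0],0]]}}

```text
clock: 14.65
position: [0.515, 0.0034, 0.1083]
ee_rot: [0.51, -0.509, -0.491, 0.49]
contact_force: [-0.1, -0.2, -0.7]
width: 0.0252
```

```bash
python3 snap.py w16
python3 - <<'E'
from rig import manip
import numpy as np,cv2
e=manip.get_image("scene");cv2.imwrite("pics/s16.png",cv2.resize(e["pixels"][150:270,240:400,::-1],None,fx=5,fy=5,interpolation=cv2.INTER_CUBIC))
E
```

```text
14.65 [0.515  0.0034 0.1083] 0.025154971539433073 [-0.0519 -0.2276 -0.6992]
tilt deg 15.510108233162711 axis z rel TCP 0.0015527455455954322 lat -0.000259428157562139 yaw 0.3843139316094921 n 7758 rms 0.00167168025457235 s range purple [-0.0315  0.0218]
along-axis min (minus end) [-0.0295 -0.0291 -0.0287] max [0.0239 0.025 ]
```

View pics/w16.png

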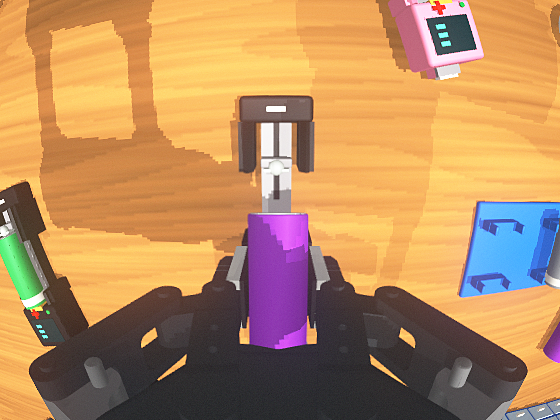

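View pics/s16.png

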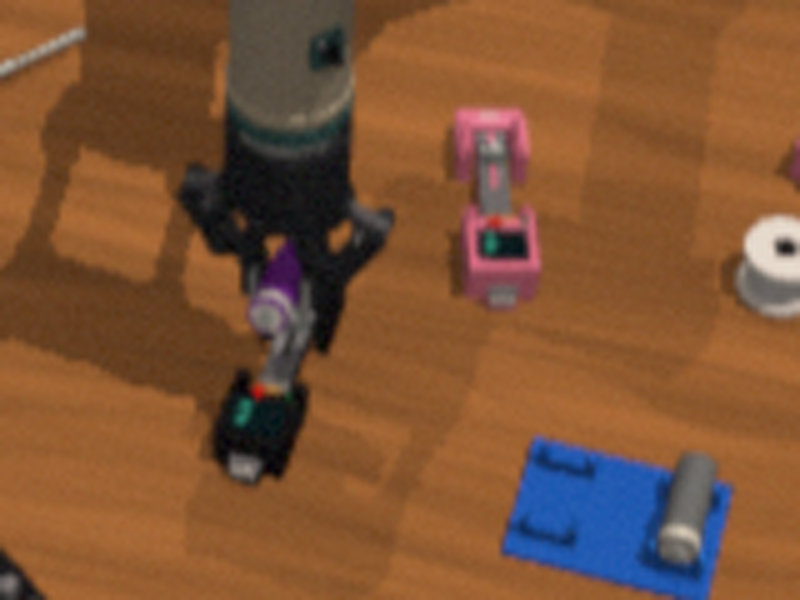

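```bash
cat > rel.py <<'E'
import sys
from h import *
from scipy.optimize import least_squares
np.set_printoptions(precision=2,suppress=True)
def rel(d,pos,ang=-2.2,O=(.506,.0028)):
    P=cloudfish(d);rgb=d["pixels"].astype(int);r,g,b=rgb[...,0],rgb[...,1],rgb[...,2]
    a=np.radians(ang);u=np.array([np.cos(a),np.sin(a)]);v=np.array([-u[1],u[0]])
    s=(P[...,:2]-O)@u*1000; l=(P[...,:2]-O)@v*1000; z=P[...,2]*1000; ok=d["range_z"]>0
    ts=(pos[:2]-np.array(O))@u*1000; tl=(pos[:2]-np.array(O))@v*1000
    m=ok&(r-g>35)&(b-g>35)&(abs(l-tl)<11)&(s>ts-50)&(s<ts+30)&(z>pos[2]*1000-40)
    S,L,Z=s[m]-ts,l[m]-tl,z[m]-pos[2]*1000
    keep=np.ones(len(S),bool)
    for _ in range(6):
        f=lambda p:np.hypot(L[keep]-p[2]-p[3]*S[keep],(Z[keep]-p[0]-p[1]*S[keep])*np.cos(np.arctan(p[1])))-13
        p=least_squares(f,[0,.2,0,0],loss="soft_l1",f_scale=.5).x
        k=np.hypot(L-p[2]-p[3]*S,(Z-p[0]-p[1]*S)*np.cos(np.arctan(p[1])))-13
        keep=abs(k)<1.2
    th=np.arctan(p[1]);t=S[keep]*np.cos(th)+(Z[keep]-p[0])*np.sin(th)
    tm=np.percentile(t,.5)
    ms,mz=ts+tm*np.cos(th),pos[2]*1000+p[0]+tm*np.sin(th)
    print("TCP s,l,z",ts,tl,pos[2]*1000,"tilt %.2f"%np.degrees(th),"n",keep.sum(),"axis0 %.2f lat %.2f yaw %.2f"%(p[0],p[2],np.degrees(p[3])),"tm %.2f"%tm)
    print("minus s,l,z: %.2f %.2f %.2f   plus: %.2f %.2f %.2f"%(ms,tl+p[2]+p[3]*(ms-ts),mz,ms+70*np.cos(th),tl+p[2]+p[3]*(ms+68-ts),mz+70*np.sin(th)), "can low edge z %.2f s %.2f"%(mz+68*np.sin(th)-13*np.cos(th),ms+68*np.cos(th)+13*np.sin(th)))
    # slider
    m=ok&(abs(l)<7)&(s<-15)&(s>-60)&(z>26)&(z<38)&(r>150)&(abs(r-g)<25)
    if m.sum()>5:
        print("slider top s range",np.percentile(s[m],[2,50,98]),"z",np.percentile(z[m],[50,95]),"lat",np.percentile(l[m],[2,50,98]))
    m=ok&(z>20)&(z<40)&(abs(l)<26)&(s<-20)&(s>-90)&(r<140)
    if m.sum()>5: print("rear dark s",np.percentile(s[m],[1,99]),"l",np.percentile(l[m],[1,99]))
if __name__=="__main__":
    from rig import manip
    st=manip.get_state();print(st["clock"],"F",st["contact_force"],"w",st["width"]*1000)
    d=manip.get_image("wrist");np.savez(f"pics/{sys.argv[1]}.npz",**d);cv2.imwrite(f"pics/{sys.argv[1]}.png",d["pixels"][:,:,::-1])
    rel(d,st["position"])
E
python3 - <<'E'
from rel import *
rel(dict(np.load("pics/w16.npz")),np.array([.515,.0034,.1083]))
E
```

```text
TCP s,l,z 8.970333562243086 0.9450480316340524 108.3 tilt 15.50 n 6829 axis0 1.55 lat -0.25 yaw 0.22 tm -29.48
minus s,l,z: -19.44 0.59 101.97   plus: 48.02 0.85 120.68 can low edge z 107.62 s 49.56
slider top s range [-33.49 -29.64 -24.81] z [32.88 35.18] lat [-6.64 -0.29  6.63]
rear dark s [-73.8  -26.48] l [-23.9   22.96]
```

>>> {"op": "arm_command", "data": {"commands": [[2.0,[0,-0.06,-2],0],[2.0,[0,0,-2],0],[2.0,[0,0,-1.5],0],[2.0,[0,0,-0.8],0],[2.0,[0,0,-0.3],0],[2.0,[0,0,0],0]]}}

```text
clock: 15.35
position: [0.5148, 0.0028, 0.0423]
ee_rot: [0.509, -0.509, -0.491, 0.491]
contact_force: [-0.4, -0.2, -0.9]
width: 0.0254
```

```bash
python3 rel.py w17
```

```text
15.35 F [-0.42 -0.17 -0.94] w 25.367546932878398
TCP s,l,z 8.818423789769378 0.3407202429347074 42.29392155702016 tilt 15.43 n 6817 axis0 1.55 lat -0.28 yaw 0.14 tm -29.41
minus s,l,z: -19.53 -0.01 36.02   plus: 47.94 0.16 54.64 can low edge z 41.58 s 49.48
slider top s range [-33.64 -29.96 -24.62] z [32.75 35.26] lat [-6.71 -0.23  6.68]
rear dark s [-73.8  -26.43] l [-23.99  22.82]
```

View pics/w17.png

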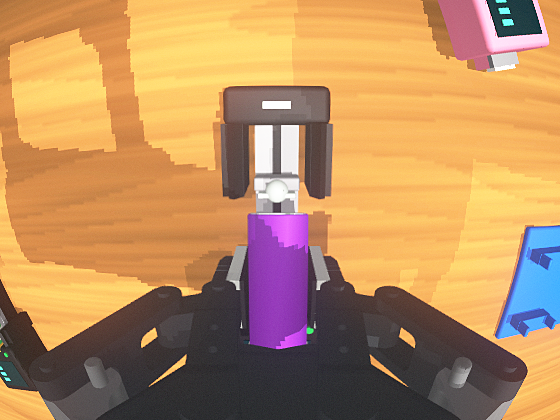

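>>> {"op": "arm_command", "data": {"commands": [[2.0,[0,0,-0.2],0],[2.0,[0,0,-0.15],0],[2.0,[0,0,0],0],[2.0,[-0.15,0.005,0],0],[2.0,[-0.15,0.005,0],0],[2.0,[-0.15,0.005,0],0],[2.0,[-0.1,0.005,0],0],[2.0,[-0.1,0.005,0],0],[2.0,[0,0,0],0]], "grip_force": 25}}

```text
clock: 16.3
position: [0.5101, 0.0023, 0.0394]
ee_rot: [-0.508, 0.51, 0.491, -0.489]
contact_force: [4.0, -0.4, -0.3]
width: 0.025
```

```bash
python3 rel.py w18
```

```text
16.3 F [ 4.04 -0.37 -0.35] w 25.027811208944826
TCP s,l,z 4.119199727581137 -0.3136887702842009 39.38068765805544 tilt 15.96 n 6830 axis0 1.50 lat -0.29 yaw 0.20 tm -29.37
minus s,l,z: -24.12 -0.70 32.81   plus: 43.18 -0.46 52.06 can low edge z 39.01 s 44.83
slider top s range [-33.98 -30.39 -25.58] z [32.7  35.26] lat [-6.76 -0.04  6.71]
rear dark s [-73.89 -26.26] l [-23.96  22.89]
```

>>> {"op": "arm_command", "data": {"commands": [[2.0,[-0.15,0.03,0],0],[2.0,[-0.15,0.03,0],0],[2.0,[-0.15,0.005,0],0],[2.0,[-0.15,0.005,0],0],[2.0,[-0.15,0.005,0],0],[2.0,[-0.15,0.005,0],0],[2.0,[0,0,0],0]]}}

```text
clock: 17.05
position: [0.5025, 0.0028, 0.0398]
ee_rot: [-0.507, 0.511, 0.492, -0.489]
contact_force: [6.9, -0.7, -1.1]
width: 0.0254
```

```bash
python3 rel.py w19
```

```text
17.05 F [ 6.85 -0.66 -1.09] w 25.37618664533579
TCP s,l,z -3.5016434681548403 -0.17175516220352519 39.757548188489395 tilt 16.39 n 6832 axis0 1.51 lat -0.26 yaw 0.19 tm -29.33
minus s,l,z: -31.64 -0.52 32.99   plus: 35.52 -0.30 52.74 can low edge z 39.71 s 37.26
slider top s range [-41.27 -37.73 -33.2 ] z [32.69 35.19] lat [-6.71  0.1   6.59]
rear dark s [-73.93 -26.43] l [-24.03  22.88]
```

>>> {"op": "arm_command", "data": {"commands": [[2.0,[-0.15,0.015,0],0],[2.0,[-0.15,0.015,0],0],[2.0,[-0.15,0.005,0],0],[2.0,[-0.1,0.005,0],0],[2.0,[0,0,0],0]]}}

```text
clock: 17.6
position: [0.4984, 0.003, 0.0401]
ee_rot: [-0.507, 0.512, 0.493, -0.488]
contact_force: [8.5, -1.0, -0.5]
width: 0.0253
```

```bash
python3 rel.py w20
```

```text
17.6 F [ 8.53 -1.03 -0.52] w 25.264724160187026
TCP s,l,z -7.646951763324744 -0.12783568451641789 40.07462598893517 tilt 16.61 n 6842 axis0 1.51 lat -0.25 yaw 0.29 tm -29.63
minus s,l,z: -36.04 -0.52 33.12   plus: 31.04 -0.17 53.13 can low edge z 40.10 s 32.84
slider top s range [-45.2  -41.67 -37.21] z [32.65 35.14] lat [-6.7  -0.26  6.62]
rear dark s [-74.1  -26.34] l [-24.06  22.89]
```

View pics/w20.png

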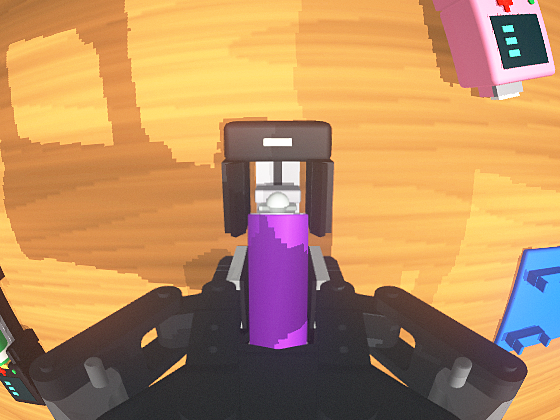

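>>> {"op": "arm_command", "data": {"commands": [[2.0,[-0.1,0.01,0],0],[2.0,[-0.1,0.005,0],0],[2.0,[-0.05,0,0],0],[2.0,[0,0,0],0],[2.0,[0,0,0],0]]}}

```text
clock: 18.15
position: [0.4966, 0.0031, 0.0403]
ee_rot: [-0.506, 0.512, 0.493, -0.488]
contact_force: [9.5, -0.6, -0.3]
width: 0.025
```

```bash
python3 rel.py w21
```

```text
18.15 F [ 9.53 -0.59 -0.28] w 25.048215603170252
TCP s,l,z -9.415041389144067 -0.08644663683657984 40.26548300410419 tilt 16.74 n 6842 axis0 1.54 lat -0.29 yaw 0.22 tm -29.32
minus s,l,z: -37.50 -0.48 33.36   plus: 29.54 -0.22 53.52 can low edge z 40.50 s 31.37
slider top s range [-46.95 -43.36 -38.93] z [32.78 35.11] lat [-6.66 -0.22  6.66]
rear dark s [-74.2  -25.68] l [-24.05  22.86]
```

>>> {"op": "arm_command", "data": {"commands": [[2.0,[-0.05,0.005,0],0],[2.0,[-0.05,0.005,0],0],[2.0,[0,0,0],0]]}}

```text
clock: 18.5
position: [0.4959, 0.0031, 0.0403]
ee_rot: [-0.506, 0.513, 0.493, -0.488]
contact_force: [9.6, -1.1, -1.2]
width: 0.0252
```

>>> {"op": "arm_command", "data": {"commands": [[2.0,[-0.05,0.005,0],0],[2.0,[0,0,0],0]]}}

```text
clock: 18.7
position: [0.4958, 0.0031, 0.0404]
ee_rot: [-0.506, 0.513, 0.493, -0.488]
contact_force: [10.2, 0.3, -1.4]
width: 0.0252
```

```bash
python3 rel.py w22
```

```text
18.7 F [10.17  0.27 -1.42] w 25.22410646764984
TCP s,l,z -10.171547623293712 -0.08720742334221757 40.409873658751316 tilt 16.97 n 6856 axis0 1.54 lat -0.28 yaw 0.20 tm -29.64
minus s,l,z: -38.52 -0.47 33.30   plus: 28.43 -0.23 53.73 can low edge z 40.71 s 30.31
slider top s range [-47.65 -44.04 -39.59] z [32.7 35.2] lat [-6.67 -0.21  6.67]
rear dark s [-74.26 -25.59] l [-24.1   22.85]
```

>>> {"op": "arm_command", "data": {"commands": [[2.0,[0,0,-0.1],0],[2.0,[0,0,-0.1],0],[2.0,[0,0,-0.1],0],[2.0,[0,0,0],0]]}}

```text
clock: 19.15
position: [0.4965, 0.0031, 0.0381]
ee_rot: [-0.506, 0.513, 0.494, -0.487]
contact_force: [10.8, -0.3, 3.4]
width: 0.0253
```

```bash
python3 rel.py w23
```

```text
19.15 F [10.76 -0.29  3.42] w 25.281717220921607
TCP s,l,z -9.511151859941346 -0.051334045950091084 38.09621935523884 tilt 16.03 n 6820 axis0 1.53 lat -0.23 yaw 0.20 tm -29.48
minus s,l,z: -37.84 -0.38 31.49   plus: 29.44 -0.14 50.82 can low edge z 37.77 s 31.10
slider top s range [-47.58 -44.   -39.63] z [32.67 35.1 ] lat [-6.8  -0.15  6.61]
rear dark s [-74.24 -21.32] l [-24.11  22.88]
```

>>> {"op": "arm_command", "data": {"commands": [[2.0,[0,0,-0.1],0],[2.0,[0,0,-0.1],0],[2.0,[0,0,0],0]]}}

```text
clock: 19.5
position: [0.497, 0.0031, 0.0362]
ee_rot: [-0.505, 0.514, 0.494, -0.487]
contact_force: [11.0, -1.1, 3.2]
width: 0.0248
```

```bash
python3 rel.py w24
```

```text
19.5 F [11.   -1.13  3.17] w 24.81643280378176
TCP s,l,z -8.994946024194615 -0.052865422503412224 36.24685182862534 tilt 16.04 n 6838 axis0 1.54 lat -0.26 yaw 0.19 tm -29.49
minus s,l,z: -37.33 -0.41 29.64   plus: 29.94 -0.19 48.98 can low edge z 35.94 s 31.61
slider top s range [-47.5  -44.04 -39.79] z [32.6  35.21] lat [-6.75 -0.16  6.79]
rear dark s [-74.19 -25.48] l [-24.06  22.88]
```

>>> {"op": "arm_command", "data": {"commands": [[2.0,[0,0,-0.1],0],[2.0,[0,0,-0.05],0],[2.0,[0,0,0],0]]}}

```text
clock: 19.85
position: [0.4973, 0.0031, 0.0351]
ee_rot: [-0.505, 0.514, 0.494, -0.487]
contact_force: [11.1, -1.6, 6.3]
width: 0.0255
```

```bash
python3 rel.py w25
```

```text
19.85 F [11.13 -1.63  6.33] w 25.46723903306067
TCP s,l,z -8.702493180821218 -0.05998556818890861 35.08656483743376 tilt 15.30 n 6840 axis0 1.59 lat -0.28 yaw 0.18 tm -29.52
minus s,l,z: -37.17 -0.42 28.89   plus: 30.35 -0.21 47.35 can low edge z 34.29 s 31.85
slider top s range [-47.53 -43.91 -39.57] z [32.67 35.21] lat [-6.73 -0.18  6.8 ]
rear dark s [-74.08 -25.3 ] l [-24.08  22.83]
```

>>> {"op": "arm_command", "data": {"commands": [[2.0,[0,0,0],0],[2.0,[0,0,0],0],[2.0,[0,0,-0.05],0],[2.0,[0,0,0],0]], "grip_force": 20}}

```text
clock: 20.3
position: [0.4973, 0.0031, 0.0348]
ee_rot: [-0.505, 0.514, 0.494, -0.487]
contact_force: [10.4, -0.1, 8.5]
width: 0.0255
```

```bash
python3 rel.py w26
```

```text
20.3 F [10.44 -0.13  8.49] w 25.48699876329419
TCP s,l,z -8.720388137704669 -0.05769265599775158 34.751364535634806 tilt 14.76 n 6792 axis0 1.60 lat -0.28 yaw 0.16 tm -29.42
minus s,l,z: -37.17 -0.42 28.85   plus: 30.52 -0.23 46.69 can low edge z 33.61 s 31.90
slider top s range [-47.58 -44.07 -39.54] z [32.64 35.08] lat [-6.71 -0.19  6.69]
rear dark s [-74.11 -25.33] l [-24.01  22.86]
```

>>> {"op": "arm_command", "data": {"commands": [[2.0,[0.04,0,0],0],[2.0,[0,0,-0.03],0],[2.0,[0,0,0],0]]}}

```text
clock: 20.65
position: [0.4974, 0.0031, 0.0344]
ee_rot: [-0.505, 0.514, 0.494, -0.487]
contact_force: [9.9, -0.6, 8.7]
width: 0.0252
```

```bash
python3 rel.py w27
```

```text
20.65 F [ 9.86 -0.61  8.71] w 25.159218213285737
TCP s,l,z -8.641804976309324 -0.07947727783783651 34.443125478362035 tilt 14.42 n 6748 axis0 1.67 lat -0.26 yaw 0.10 tm -29.24
minus s,l,z: -36.96 -0.39 28.83   plus: 30.83 -0.27 46.27 can low edge z 33.18 s 32.13
slider top s range [-47.59 -43.96 -39.47] z [32.67 35.31] lat [-6.74 -0.2   6.78]
rear dark s [-74.25 -24.57] l [-24.01  22.85]
```

>>> {"op": "arm_command", "data": {"commands": [[2.0,[0,0,-0.04],0],[2.0,[0,0,-0.04],0],[2.0,[0,0,0],0]]}}

```text
clock: 21.0
position: [0.4974, 0.003, 0.0336]
ee_rot: [-0.505, 0.514, 0.494, -0.487]
contact_force: [10.2, -0.8, 8.1]
width: 0.0253
```

>>> {"op": "arm_command", "data": {"commands": [[2.0,[0,0,-0.04],0],[2.0,[0,0,-0.04],0],[2.0,[0,0,0],0]]}}

```text
clock: 21.3
position: [0.4974, 0.003, 0.0328]
ee_rot: [-0.505, 0.514, 0.494, -0.487]
contact_force: [10.2, -0.6, 7.7]
width: 0.0249
```

```bash
python3 rel.py w28
```

```text
21.3 F [10.21 -0.58  7.72] w 24.89720269914913
TCP s,l,z -8.592125635223976 -0.09933277345096295 32.80990058020513 tilt 11.70 n 6626 axis0 1.98 lat -0.30 yaw -0.02 tm -28.54
minus s,l,z: -36.54 -0.39 29.00   plus: 32.00 -0.42 43.19 can low edge z 30.06 s 32.68
slider top s range [-46.83 -43.23 -38.5 ] z [32.75 35.29] lat [-6.68 -0.23  6.66]
rear dark s [-74.25 -23.3 ] l [-24.09  22.88]
```

>>> {"op": "arm_command", "data": {"commands": [[2.0,[-0.05,0,0],0],[2.0,[-0.05,0,-0.04],0],[2.0,[-0.03,0,-0.04],0],[2.0,[0,0,0],0]]}}

```text
clock: 21.75
position: [0.4973, 0.003, 0.0324]
ee_rot: [-0.505, 0.514, 0.494, -0.486]
contact_force: [11.5, -0.8, 9.7]
width: 0.0253
```

```bash
python3 rel.py w29
```

```text
21.75 F [11.49 -0.81  9.67] w 25.275688507515596
TCP s,l,z -8.708090886755024 -0.14261044865407044 32.38295999718293 tilt 11.11 n 6537 axis0 2.08 lat -0.29 yaw -0.10 tm -28.36
minus s,l,z: -36.54 -0.38 29.00   plus: 32.15 -0.50 42.49 can low edge z 29.35 s 32.69
slider top s range [-46.85 -43.22 -38.24] z [32.66 35.23] lat [-6.71 -0.27  6.64]
rear dark s [-74.07 -23.46] l [-24.06  22.91]
```

>>> {"op": "arm_command", "data": {"commands": [[2.0,[0.03,0,0.02],0],[2.0,[0,0,-0.02],0],[2.0,[0,0,-0.03],0],[2.0,[0,0,0],0]]}}

```text
clock: 22.2
position: [0.4973, 0.003, 0.032]
ee_rot: [-0.505, 0.514, 0.494, -0.487]
contact_force: [11.4, -0.4, 8.1]
width: 0.025
```

```bash
python3 rel.py w30
```

```text
22.2 F [11.37 -0.37  8.11] w 25.015903134951092
TCP s,l,z -8.697352812721478 -0.1271488416245881 31.962183757639178 tilt 10.46 n 6494 axis0 2.16 lat -0.27 yaw -0.03 tm -28.17
minus s,l,z: -36.40 -0.38 29.01   plus: 32.44 -0.42 41.72 can low edge z 28.57 s 32.83
slider top s range [-46.59 -42.9  -37.82] z [32.76 35.3 ] lat [-6.69 -0.26  6.65]
rear dark s [-74.08 -23.2 ] l [-24.06  22.89]
```

>>> {"op": "arm_command", "data": {"commands": [[2.0,[0,0,-0.03],0],[2.0,[-0.02,0,-0.03],0],[2.0,[0,0,-0.02],0],[2.0,[0,0,0],0]]}}

```text
clock: 22.65
position: [0.4973, 0.003, 0.0313]
ee_rot: [-0.505, 0.514, 0.494, -0.486]
contact_force: [10.5, 0.2, 8.9]
width: 0.0251
```

```bash
python3 rel.py w31
```

```text
22.65 F [10.47  0.19  8.93] w 25.089442252951137
TCP s,l,z -8.676609481498291 -0.15470545775043745 31.270681079803104 tilt 9.30 n 6406 axis0 2.29 lat -0.24 yaw -0.00 tm -27.90
minus s,l,z: -36.21 -0.39 29.06   plus: 32.87 -0.40 40.37 can low edge z 27.22 s 33.00
slider top s range [-46.31 -42.45 -37.23] z [32.74 35.28] lat [-6.72 -0.26  6.66]
rear dark s [-74.08 -22.7 ] l [-24.05  22.87]
```

>>> {"op": "arm_command", "data": {"commands": [[2.0,[-0.02,0,-0.03],0],[2.0,[-0.02,0,-0.03],0],[2.0,[0,0,-0.02],0],[2.0,[0,0,0],0]]}}

```text
clock: 23.1
position: [0.4972, 0.003, 0.0305]
ee_rot: [-0.505, 0.514, 0.494, -0.486]
contact_force: [11.2, -0.5, 8.6]
width: 0.0251
```

```bash
python3 rel.py w32
python3 - <<'E'
from rig import manip
import cv2
e=manip.get_image("scene");cv2.imwrite("pics/s32.png",cv2.resize(e["pixels"][180:260,260:350,::-1],None,fx=7,fy=7,interpolation=cv2.INTER_CUBIC))
E
```

```text
23.1 F [11.17 -0.45  8.59] w 25.14045356446238
TCP s,l,z -8.787029845496535 -0.16137723651366434 30.51993094297108 tilt 8.01 n 6282 axis0 2.49 lat -0.26 yaw -0.04 tm -27.36
minus s,l,z: -35.88 -0.40 29.20   plus: 33.43 -0.45 38.95 can low edge z 25.80 s 33.26
slider top s range [-46.05 -42.02 -36.74] z [32.78 35.33] lat [-6.69 -0.27  6.76]
rear dark s [-74.17 -22.44] l [-24.08  22.87]
```

View pics/s32.png

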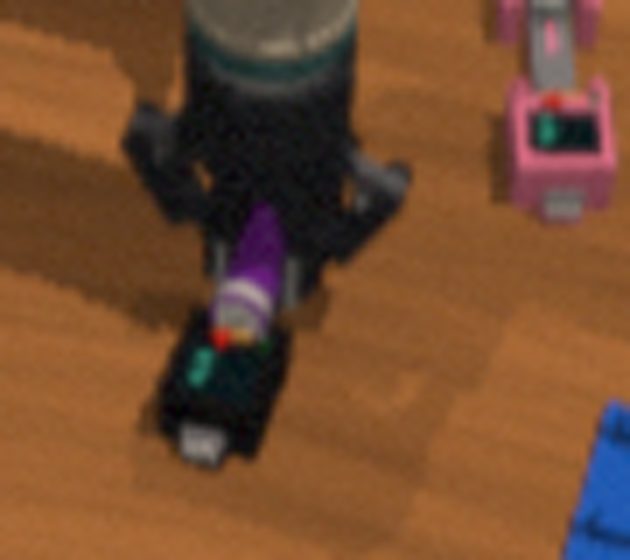

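>>> {"op": "arm_command", "data": {"commands": [[2.0,[0,0,0],0],[2.0,[0,0,0.08],0],[2.0,[0,0,0.08],0],[2.0,[-0.05,0,0],0],[2.0,[-0.05,0,0],0],[2.0,[0,0,0],0]], "grip_force": 35}}

```text
clock: 23.8
position: [0.4954, 0.003, 0.0312]
ee_rot: [-0.505, 0.514, 0.494, -0.487]
contact_force: [11.8, -0.4, 2.4]
width: 0.0248
```

```bash
python3 rel.py w33
```

```text
23.8 F [11.82 -0.41  2.35] w 24.764031188548852
TCP s,l,z -10.591059275227042 -0.1613796044597766 31.18631964407739 tilt 8.88 n 6318 axis0 2.43 lat -0.29 yaw -0.04 tm -27.33
minus s,l,z: -37.60 -0.44 29.40   plus: 31.56 -0.48 40.21 can low edge z 27.05 s 31.59
slider top s range [-47.68 -43.76 -38.65] z [32.73 35.34] lat [-6.69 -0.1   6.69]
rear dark s [-74.18 -21.44] l [-24.03  22.87]
```

>>> {"op": "arm_command", "data": {"commands": [[2.0,[0.04,0,0],0],[2.0,[0,0,0],0],[2.0,[0,0,-0.05],0],[2.0,[0,0,-0.05],0],[2.0,[0,0,-0.05],0],[2.0,[0,0,0],0]], "grip_force": 20}}

```text
clock: 24.45
position: [0.4958, 0.003, 0.0304]
ee_rot: [-0.505, 0.514, 0.494, -0.487]
contact_force: [10.6, -0.1, 9.7]
width: 0.0252
```

```bash
python3 rel.py w34
```

```text
24.45 F [10.62 -0.06  9.72] w 25.21655014786167
TCP s,l,z -10.233492801134915 -0.16839110237077665 30.42890021727293 tilt 7.68 n 6281 axis0 2.46 lat -0.27 yaw -0.10 tm -27.38
minus s,l,z: -37.37 -0.39 29.23   plus: 32.00 -0.51 38.59 can low edge z 25.44 s 31.75
slider top s range [-47.2  -43.33 -38.22] z [32.86 35.51] lat [-6.69 -0.28  6.74]
rear dark s [-74.06 -21.09] l [-24.01  22.86]
```

>>> {"op": "arm_command", "data": {"commands": [[2.0,[0,0,0],0],[2.0,[0,0,-0.02],0],[2.0,[0,0,-0.02],0],[2.0,[0,0,0],0]]}}

```text
clock: 24.9
position: [0.4959, 0.0031, 0.0302]
ee_rot: [-0.505, 0.514, 0.494, -0.487]
contact_force: [9.7, 0.2, 11.5]
width: 0.0249
```

>>> {"op": "arm_command", "data": {"commands": [[2.0,[0,0,-0.02],0],[2.0,[0,0,-0.03],0],[2.0,[0,0,-0.02],0],[2.0,[0,0,0],0]]}}

```text
clock: 25.3
position: [0.4959, 0.0031, 0.0295]
ee_rot: [-0.505, 0.514, 0.494, -0.487]
contact_force: [10.7, -0.9, 10.8]
width: 0.0248
```

```bash
python3 rel.py w35
```

```text
25.3 F [10.65 -0.89 10.85] w 24.816662172622532
TCP s,l,z -10.106505018117687 -0.08354860743151396 29.521992950432512 tilt 6.18 n 6164 axis0 2.67 lat -0.26 yaw 0.10 tm -27.16
minus s,l,z: -37.10 -0.39 29.27   plus: 32.49 -0.27 36.80 can low edge z 23.66 s 31.90
slider top s range [-46.87 -42.9  -37.73] z [32.86 35.7 ] lat [-6.72 -0.2   6.7 ]
rear dark s [-74.21 -21.01] l [-24.01  22.85]
```

>>> {"op": "arm_command", "data": {"commands": [[2.0,[0.03,0,0],0],[2.0,[0.02,0,0],0],[2.0,[0,0,0],0]]}}

```text
clock: 25.65
position: [0.4959, 0.003, 0.0294]
ee_rot: [-0.505, 0.514, 0.494, -0.487]
contact_force: [9.5, -0.1, 10.1]
width: 0.0249
```

```bash
python3 rel.py w36
```

```text
25.65 F [ 9.54 -0.09 10.05] w 24.850624641025195
TCP s,l,z -10.062944274562378 -0.1486578718287979 29.385578691691755 tilt 5.90 n 6162 axis0 2.69 lat -0.27 yaw -0.02 tm -27.06
minus s,l,z: -36.97 -0.41 29.29   plus: 32.65 -0.43 36.49 can low edge z 23.35 s 32.00
slider top s range [-46.99 -42.85 -37.76] z [32.88 35.84] lat [-6.64 -0.26  6.76]
rear dark s [-74.2  -20.95] l [-24.04  22.87]
```

>>> {"op": "arm_command", "data": {"commands": [[2.0,[0.02,0,-0.01],0],[2.0,[0.02,0,-0.02],0],[2.0,[0,0,-0.02],0],[2.0,[0,0,0],0]]}}

```text
clock: 26.1
position: [0.496, 0.0031, 0.0287]
ee_rot: [-0.505, 0.513, 0.494, -0.487]
contact_force: [10.3, -0.1, 10.3]
width: 0.0249
```

```bash
python3 rel.py w37
```

```text
26.1 F [10.29 -0.11 10.26] w 24.944453555841864
TCP s,l,z -10.015999054036767 -0.12981820568092844 28.720725045374866 tilt 4.79 n 6111 axis0 2.87 lat -0.25 yaw 0.00 tm -26.85
minus s,l,z: -36.77 -0.39 29.34   plus: 32.98 -0.38 35.19 can low edge z 22.07 s 32.08
slider top s range [-46.62 -42.51 -37.35] z [32.83 35.85] lat [-6.63 -0.25  6.86]
rear dark s [-74.22 -20.89] l [-24.01  22.89]
```

>>> {"op": "arm_command", "data": {"commands": [[2.0,[0.02,0,-0.02],0],[2.0,[0,0,-0.02],0],[2.0,[0,0,-0.02],0],[2.0,[0,0,0],0]]}}

```text
clock: 26.55
position: [0.4961, 0.0031, 0.0281]
ee_rot: [-0.505, 0.513, 0.494, -0.487]
contact_force: [10.4, -0.9, 9.6]
width: 0.0248
```

>>> {"op": "arm_command", "data": {"commands": [[2.0,[0.02,0,-0.02],0],[2.0,[0,0,-0.02],0],[2.0,[0,0,0],0]]}}

```text
clock: 26.85
position: [0.4961, 0.003, 0.0277]
ee_rot: [-0.505, 0.513, 0.494, -0.487]
contact_force: [9.8, -1.2, 9.3]
width: 0.0249
```

```bash
python3 rel.py w38
```

```text
26.85 F [ 9.85 -1.22  9.31] w 24.90464406218967
TCP s,l,z -9.885289505688661 -0.13226212496222164 27.685357935072204 tilt 2.93 n 5992 axis0 3.12 lat -0.25 yaw 0.02 tm -26.57
minus s,l,z: -36.42 -0.40 29.45   plus: 33.49 -0.37 33.02 can low edge z 19.94 s 32.16
slider top s range [-46.34 -41.86 -36.9 ] z [32.83 36.06] lat [-6.83 -0.24  6.72]
rear dark s [-74.19 -20.85] l [-24.04  22.87]
```

>>> {"op": "arm_command", "data": {"commands": [[2.0,[0.01,0,-0.03],0],[2.0,[0.01,0,-0.03],0],[2.0,[0,0,-0.03],0],[2.0,[0,0,0],0]]}}

```text
clock: 27.3
position: [0.4962, 0.0031, 0.0268]
ee_rot: [-0.505, 0.513, 0.494, -0.487]
contact_force: [9.4, -0.2, 10.9]
width: 0.0247
```

```bash
python3 rel.py w39
```

```text
27.3 F [ 9.4  -0.19 10.9 ] w 24.728393943557126
TCP s,l,z -9.760202831739099 -0.03831141585879102 26.81094123766861 tilt 1.40 n 5866 axis0 3.38 lat -0.29 yaw 0.10 tm -26.38
minus s,l,z: -36.13 -0.38 29.54   plus: 33.85 -0.25 31.25 can low edge z 18.21 s 32.17
slider top s range [-45.86 -41.19 -36.4 ] z [32.93 36.48] lat [-6.73 -0.17  6.73]
rear dark s [-74.17 -20.76] l [-24.04  22.9 ]
```

>>> {"op": "arm_command", "data": {"commands": [[2.0,[0,0,0.04],0],[2.0,[0,0,0.04],0],[2.0,[0.03,0,0.02],0],[2.0,[0.03,0,0],0],[2.0,[0,0,0],0]]}}

```text
clock: 27.85
position: [0.4961, 0.0032, 0.0271]
ee_rot: [-0.506, 0.513, 0.493, -0.488]
contact_force: [9.2, -0.7, 6.0]
width: 0.0252
```

```bash
python3 rel.py w40
```

```text
27.85 F [ 9.19 -0.74  6.05] w 25.22421515303593
TCP s,l,z -9.894686679968261 -0.02692029530529991 27.106510734425843 tilt 1.97 n 5907 axis0 3.35 lat -0.26 yaw 0.18 tm -26.32
minus s,l,z: -36.20 -0.37 29.55   plus: 33.76 -0.15 31.95 can low edge z 18.89 s 32.21
slider top s range [-46.05 -41.6  -36.57] z [32.86 36.22] lat [-6.75 -0.16  6.76]
rear dark s [-74.22 -20.82] l [-24.    22.82]
```

>>> {"op": "arm_command", "data": {"commands": [[2.0,[0,0,0.03],0],[2.0,[0.05,0,0],0],[2.0,[0.05,0,0],0],[2.0,[0,0,0],0]]}}

```text
clock: 28.3
position: [0.4962, 0.0032, 0.0271]
ee_rot: [-0.506, 0.512, 0.493, -0.488]
contact_force: [7.8, -0.9, 5.6]
width: 0.0251
```

>>> {"op": "arm_command", "data": {"commands": [[2.0,[0.05,0,0],0],[2.0,[0.05,0,0],0],[2.0,[0,0,0],0]]}}

```text
clock: 28.6
position: [0.4962, 0.0032, 0.0269]
ee_rot: [-0.507, 0.512, 0.492, -0.489]
contact_force: [7.3, -1.0, 6.7]
width: 0.025
```

```bash
python3 rel.py w41
```

```text
28.6 F [ 7.31 -0.98  6.69] w 24.990911155905348
TCP s,l,z -9.76555678387931 0.01465554269061191 26.93424272827889 tilt 1.50 n 5890 axis0 3.36 lat -0.28 yaw 0.15 tm -26.31
minus s,l,z: -36.07 -0.33 29.61   plus: 33.91 -0.15 31.44 can low edge z 18.39 s 32.25
slider top s range [-45.92 -41.4  -36.43] z [32.9  36.05] lat [-6.73 -0.13  6.78]
rear dark s [-74.16 -20.74] l [-24.02  22.9 ]
```

>>> {"op": "arm_command", "data": {"commands": [[2.0,[0.05,0,0.03],0],[2.0,[0.05,0,0.02],0],[2.0,[0.05,0,0.02],0],[2.0,[0.05,0,0.01],0],[2.0,[0,0,0],0]]}}

```text
clock: 29.15
position: [0.4968, 0.0032, 0.0271]
ee_rot: [-0.507, 0.511, 0.492, -0.49]
contact_force: [6.6, -2.3, 2.9]
width: 0.025
```

```bash
python3 rel.py w42
```

```text
29.15 F [ 6.55 -2.34  2.91] w 25.012085147873695
TCP s,l,z -9.162206520791079 0.08507650900325277 27.108499852129068 tilt 1.71 n 5888 axis0 3.33 lat -0.28 yaw 0.24 tm -26.34
minus s,l,z: -35.49 -0.30 29.65   plus: 34.47 -0.02 31.74 can low edge z 18.69 s 32.86
slider top s range [-45.29 -40.73 -35.82] z [32.95 36.23] lat [-6.73 -0.06  6.67]
rear dark s [-74.11 -20.47] l [-24.04  22.84]
```

>>> {"op": "arm_command", "data": {"commands": [[2.0,[0.05,0,0],0],[2.0,[0.05,0,0],0],[2.0,[0.05,0,0],0],[2.0,[0,0,0],0]]}}

```text
clock: 29.6
position: [0.4969, 0.0033, 0.0269]
ee_rot: [-0.508, 0.51, 0.491, -0.49]
contact_force: [3.3, -2.7, 7.1]
width: 0.0249
```

```bash
python3 rel.py w43
```

```text
29.6 F [ 3.3  -2.68  7.11] w 24.878964934840816
TCP s,l,z -9.128379171133313 0.14048481623105646 26.920229143244526 tilt 1.48 n 5905 axis0 3.35 lat -0.30 yaw 0.23 tm -26.29
minus s,l,z: -35.41 -0.27 29.60   plus: 34.56 0.01 31.40 can low edge z 18.35 s 32.90
slider top s range [-45.26 -40.64 -35.8 ] z [32.99 36.29] lat [-6.71 -0.4   6.67]
rear dark s [-74.23 -20.41] l [-24.03  22.83]
```

View pics/w43.png

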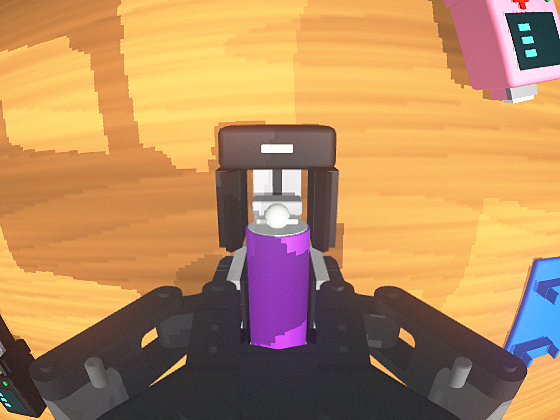

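>>> {"op": "arm_command", "data": {"commands": [[2.0,[0.05,0,0.03],0],[2.0,[0,0.03,0],0],[2.7,[0,0,0],0],[3.0,[0,0,0],0],[3.5,[0,0,0],0],[4,[0,0,0],0],[4,[0,0,0],0]]}}

```text
clock: 30.35
position: [0.4953, 0.0046, 0.0259]
ee_rot: [0.51, -0.509, -0.49, 0.491]
contact_force: [-0.5, -0.4, -0.6]
width: 0.0404
```

```bash
python3 rel.py w44
```

```text
30.35 F [-0.48 -0.45 -0.65] w 40.363828023961446
TCP s,l,z -10.782938669004391 1.3805480217999333 25.881516341044765 tilt 1.32 n 5662 axis0 4.61 lat -1.30 yaw 0.07 tm -24.64
minus s,l,z: -35.41 0.05 29.92   plus: 34.57 0.13 31.54 can low edge z 18.50 s 32.87
slider top s range [-45.1  -40.5  -35.64] z [32.96 36.27] lat [-6.68 -0.26  6.73]
rear dark s [-74.1 -21.3] l [-24.06  22.83]
```

View pics/w44.png

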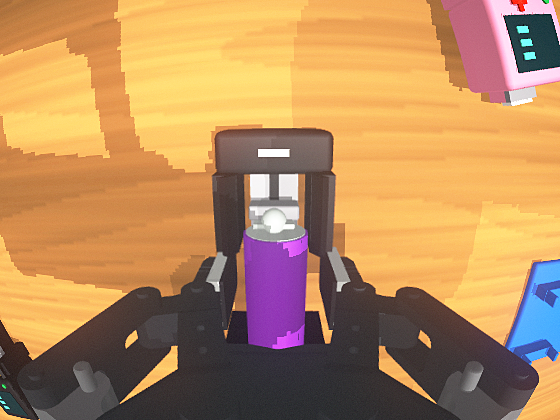

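>>> {"op": "arm_command", "data": {"commands": [[4,[0,0,0.5],0],[4,[0,0,1],0],[4,[0,0,2],0],[4,[0,0,3],0],[4,[0,0,3],0],[4,[-2,3,1],0],[4,[-2,4,0],0],[4,[0,3,0],0],[4,[0,0,0],0],[4,[0,0,0],0]]}}

```text
clock: 31.4
position: [0.4562, 0.1046, 0.1321]
ee_rot: [-0.508, 0.509, 0.491, -0.491]
contact_force: [0.2, -0.0, -0.4]
width: 0.0401
```

```bash
cat > fin.py <<'E'
import sys
from rel import *
from rig import manip
st=manip.get_state();print(st["clock"],st["position"],st["contact_force"])
d=manip.get_image("wrist")
n=sys.argv[1]
cv2.imwrite(f"pics/{n}.png",d["pixels"][:,:,::-1])
for nm,dd,fn in (("wrist",d,cloudfish),("top",manip.get_image("top"),cloud)):
    P=fn(dd);rgb=dd["pixels"].astype(int);r,g,b=rgb[...,0],rgb[...,1],rgb[...,2]
    a=np.radians(-2.2);u=np.array([np.cos(a),np.sin(a)]);v=np.array([-u[1],u[0]]);O=(.506,.0028)
    s=(P[...,:2]-O)@u*1000; l=(P[...,:2]-O)@v*1000; z=P[...,2]*1000; ok=dd["range_z"]>0
    m=ok&(r-g>30)&(b-g>30)&(abs(l)<14)&(abs(s)<45)&(z>22)&(z<60)
    S,L,Z=s[m],l[m],z[m]
    f=lambda p:np.hypot(L-p[2]-p[3]*S,Z-p[0]-p[1]*S)-13
    p=least_squares(f,[31,.0,0,0],loss="soft_l1",f_scale=.5).x
    m2=ok&(abs(l)<10)&(abs(s)<50)&(z>38)&(z<60)
    print(nm,m.sum(),"axis z %.2f tilt %.2f lat %.2f yaw %.2f"%(p[0],np.degrees(p[1]),p[2],np.degrees(p[3])),"purple s",np.percentile(S,[.5,99.5]),"cell s",np.percentile(s[m2],[1,99]) if m2.sum() else None)
    h=ok&(s>42)&(s<72)&(abs(l)<15);print(" head z",np.median(z[h]),"table",np.median(z[ok&(abs(z)<5)]))
    if nm=="top": cv2.imwrite(f"pics/{n}t.png",cv2.resize(dd["pixels"][130:250,130:380,::-1],None,fx=3,fy=3,interpolation=cv2.INTER_CUBIC))
E
python3 fin.py f1
```

```text
31.4 [0.46 0.1  0.13] [ 0.18 -0.02 -0.4 ]
wrist 1623 axis z 30.75 tilt 1.36 lat -0.04 yaw -0.07 purple s [-35.73  14.49] cell s [-36.34  11.18]
 head z 36.20534230462668 table -0.7836027888836947
top 228 axis z 32.74 tilt 2.08 lat 0.79 yaw 0.04 purple s [-35.48  30.89] cell s [-37.46  46.2 ]
 head z 37.60335031923054 table 1.0076857804636894
```

View pics/f1.png

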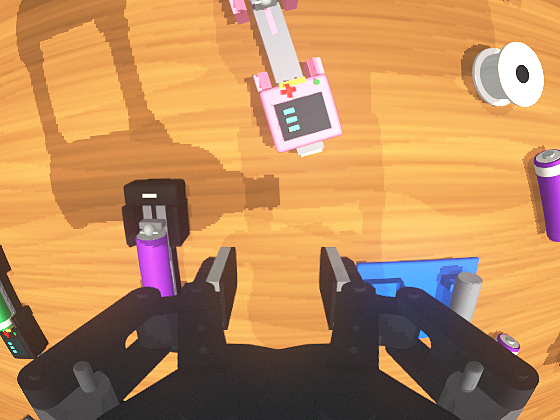

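View pics/f1t.png

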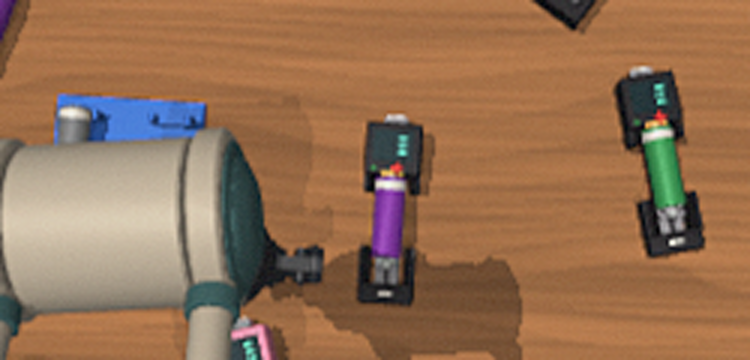

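>>> {"op": "arm_command", "data": {"commands": [[0,[2.3,-3.4,0],0],[0,[2.3,-3.4,0],0],[0,[2.2,-3.4,0],0],[0,[0,0,-2],0],[0,[0,0,-2],0],[0,[0,0,-1.5],0],[0,[0,0,-0.8],0],[0,[0,0,0],0],[0,[0,0,0],0]]}}

```text
clock: 32.4
position: [0.5245, 0.0018, 0.0686]
ee_rot: [-0.509, 0.51, 0.49, -0.49]
contact_force: [-0.2, 0.5, 0.7]
width: -0.0002
```

```bash
python3 rel.py w50 | head -3
```

```text
32.4 F [-0.21  0.47  0.72] w -0.18369271373319573
TCP s,l,z 18.511130365455447 -0.2798115674517981 68.60839458630866 tilt -1.61 n 1391 axis0 -14.44 lat 0.13 yaw 1.87 tm -49.41
minus s,l,z: -30.88 -1.76 55.55   plus: 39.09 0.46 53.59 can low edge z 40.65 s 36.73
```

View pics/w50.png

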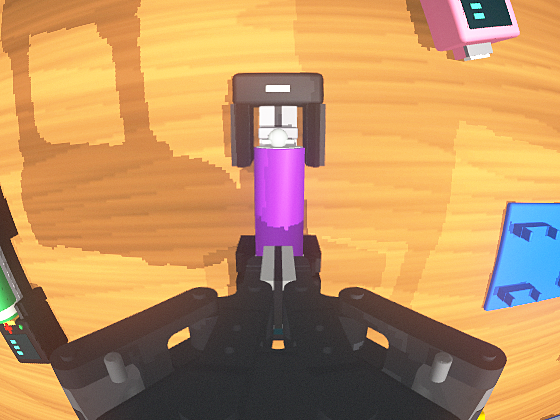

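Closed fingers are centred over the cell near its plus end (pads at about (280,265)). Now a gentle press, feeling the force.

>>> {"op": "arm_command", "data": {"commands": [[0,[0,0,-0.3],0],[0,[0,0,-0.1],0],[0,[0,0,-0.1],0],[0,[0,0,0],0]]}}

```text
clock: 32.85
position: [0.524, 0.0024, 0.0633]
ee_rot: [0.509, -0.509, -0.491, 0.49]
contact_force: [-0.3, 1.1, -0.2]
width: 0.0
```

>>> {"op": "arm_command", "data": {"commands": [[0,[0,0,-0.08],0],[0,[0,0,0],0]]}}

```text
clock: 33.05
position: [0.5241, 0.0024, 0.0625]
ee_rot: [-0.509, 0.509, 0.491, -0.49]
contact_force: [0.4, 0.3, 0.5]
width: -0.0002
```

>>> {"op": "arm_command", "data": {"commands": [[0,[0,0,-0.05],0],[0,[0,0,0],0]]}}

```text
clock: 33.25
position: [0.5242, 0.0024, 0.0621]
ee_rot: [-0.509, 0.509, 0.491, -0.49]
contact_force: [-0.7, 0.2, 1.5]
width: 0.0002
```

>>> {"op": "arm_command", "data": {"commands": [[0,[0,0,-0.05],0],[0,[0,0,0],0]]}}

```text
clock: 33.45
position: [0.5243, 0.0023, 0.0616]
ee_rot: [-0.509, 0.51, 0.491, -0.49]
contact_force: [-0.2, -0.7, 2.7]
width: 0.0
```

>>> {"op": "arm_command", "data": {"commands": [[0,[0,0,-0.04],0],[0,[0,0,0],0]]}}

```text
clock: 33.65
position: [0.5244, 0.0023, 0.0612]
ee_rot: [-0.509, 0.51, 0.491, -0.49]
contact_force: [0.2, 0.1, 2.2]
width: -0.0001
```

>>> {"op": "arm_command", "data": {"commands": [[0,[0,0,-0.05],0],[0,[0,0,0],0]]}}

```text
clock: 33.85
position: [0.5244, 0.0023, 0.0609]
ee_rot: [-0.509, 0.51, 0.491, -0.49]
contact_force: [1.1, 0.2, 4.9]
width: -0.0002
```

>>> {"op": "arm_command", "data": {"commands": [[0,[0,0,-0.05],0],[0,[0,0,0],0]]}}

```text
clock: 34.05
position: [0.5245, 0.0023, 0.0609]
ee_rot: [-0.509, 0.51, 0.491, -0.49]
contact_force: [-0.4, 0.6, 8.5]
width: -0.0
```

```bash
python3 fin.py f2
```

```text
34.05 [0.52 0.   0.06] [-0.42  0.64  8.46]
wrist 5102 axis z 29.82 tilt -0.15 lat 0.04 yaw -0.02 purple s [-35.23  15.96] cell s [-35.55  13.58]
 head z 35.9435138989434 table -0.7810130215813218
top 119 axis z 32.38 tilt 1.66 lat 1.52 yaw 2.09 purple s [-35.48  -4.35] cell s [-35.88  -4.87]
 head z 435.0210480252081 table 1.0074408945752913
```

Force rose with no further motion and the tilt is now −0.15°: the cell is fully home. Lift off and move clear.

>>> {"op": "arm_command", "data": {"commands": [[0,[0,0,0.3],0],[0,[0,0,1],0],[0,[0,0,2],0],[0,[0,0,3],0],[0,[-2,3,2],0],[0,[-3,4,0],0],[0,[-2,3,0],0],[0,[0,0,0],0],[0,[0,0,0],0]]}}

```text
clock: 35.05
position: [0.4538, 0.1027, 0.1434]
ee_rot: [-0.509, 0.509, 0.491, -0.491]
contact_force: [0.4, 0.9, 0.4]
width: -0.0
```

```bash
python3 fin.py f3
```

```text
35.05 [0.45 0.1  0.14] [0.41 0.92 0.43]
wrist 1830 axis z 29.89 tilt -0.04 lat -0.01 yaw -0.08 purple s [-35.38  21.76] cell s [-35.7   23.21]
 head z 35.960057702764324 table -0.7768212101298284
top 224 axis z 31.81 tilt -0.14 lat 0.98 yaw -0.42 purple s [-34.83  31.23] cell s [-36.77  48.99]
 head z 37.4280204138897 table 1.0006076541377515
```

View pics/f3t.png

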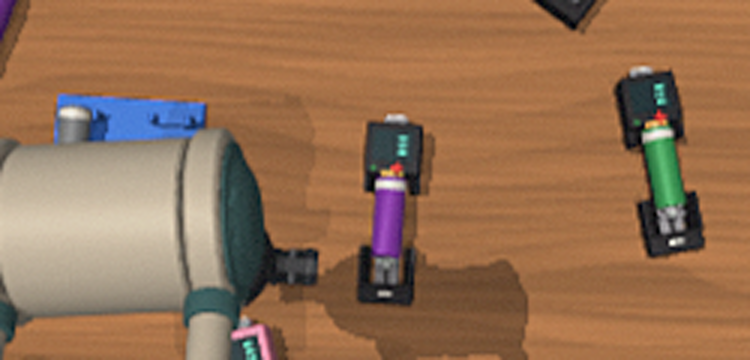

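The cell lies level in the bay (crop (388,220)), with its white-banded plus end against the contact. The gripper is clear of it, and the grey and green cells are in place.

```bash
python3 -c "
from rig import manip
print(manip.sign_off())"
```

```text
the job is handed in; nothing more can be done
None
```

The purple cell from the blue caddy is lying level in the empty charger with its plus end against the contact, and I have handed the job in at about 35 s.

**How it went:**
- My first grip was too near the plus end, so I set the cell back in the caddy and took it again nearer the minus end.
- I tilted it about 15° against a caddy saddle and pushed the slider onto its stop with the minus end, with the slider pushing back at about 10 N.
- I then tipped the button end down behind the contact. The cell crept forward in the grip, so partway I relieved it and pushed the slider back once.
- After letting go, the plus end stood about 1.4° high. A press of up to about 8 N with the closed fingers brought it level.

**Last checks:**
- **Wrist camera:** tilt is about 0°, and the cell is within about 0.1 mm of the middle line. Its axis is at 29.9 mm, or about 30.7 mm after correcting for the camera's 0.8 mm low bias. Just before release the button end measured 34.6 mm along the bay, against the contact at 35.
- **Top camera:** it read the axis at 31.8 mm and about 1 mm off the middle line. That disagrees slightly with the wrist camera but is within the stated 2 mm calibration.
- **Other cells:** in the last pictures the grey and green cells stood where they were. I did not measure the bench items again, but the arm did not go near them.

**Open risk:** while tipping, the wrist force was about 9–12 N along the bay and 8–11.5 N vertically. Added plainly, those came close to 22 N and once or twice slightly over (about 22.7 N). The wrist cannot split the force between slider and floor, so I can't confirm that the 22 N limit with the button end up was never passed.

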